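# Flip the hex key and nip up the fence clamp

## Task

The stop fence for the cardboard blanks is set but its clamp screw is still slack. Take the L-shaped hex key out of the wooden block, flip it so that its short leg goes fully home in the clamp screw, and use the long leg as the lever to turn the stiff screw clockwise (seen from above) until it stops, with its white mark at the red mark. Leave the key standing in the screw, let go of it, and do not shift or tip the stack of blanks, the tub, the bottle or the tape roll.

Things in the scene. Friction and masses are not known exactly. Their poses are not given: they have to be found in the camera images.
- jig: Fixed plywood board 220 (x) x 280 (y) x 12 mm; origin: centre of underside, z up. Aluminium fence 200 x 10 mm along x at y = -30 mm, top 62 mm above the bench. Green clamp block 66 x 66 mm at (0, 70 mm), top 34 mm above the bench; the clamp screw's upright axis is at its centre. A red mark on the block lies 1.3 rad clockwise (from above) of the board's +x, seen from that axis.
- clamp_screw (a joint): Screw angle in rad, growing clockwise seen from above: 0 with the white mark towards the board's +x, 1.3 at a hard stop, where the white mark meets the red one. Starts slack at 0 to 0.45 and stays where it is left. Stiff: about 0.9 N m, or 6 to 7 N at 140 mm along the long leg.
- socket_floor (a point): Centre of the socket's floor in the screw's head, 41 mm above the bench; turns with the screw: z up, x towards the white mark and a corner of the hexagon (corners every 60 degrees). Socket open upward, 20 mm deep, 14 mm hexagon with about 0.7 mm play each side and 5 degrees in turning; head 29 mm across, top 61 mm above the bench, on a 42 mm flange.
- screw_mark (a point): White mark on the screw's flange, 18 mm from its axis, 39 mm above the bench.
- hex_key: Loose dark steel L-shaped hex key, 14 mm across flats, 0.28 kg. Origin at the bend, where the legs' centre lines cross; short leg 60 mm along +x, long leg 170 mm along -z. Flats to grip face +y and -y; hexagon corners lie in the plane of the L. Starts upright on its long leg in the block, bend 180 mm above the bench, leaning up to 2 degrees, short leg towards the robot, within 50 deg of world -x.
- short_tip (a point): End of the key's short leg, on its centre line; the last 8 mm taper to a blunt point. Fully home in the screw it stands on the socket's floor: the bend and the level long leg are then 101 mm above the bench, and the long leg points towards a corner of the socket's hexagon. Let go there, the long leg droops by about 10 degrees.
- long_tip (a point): End of the key's long leg, on its centre line.
- tool_block: Fixed wooden block 80 x 80 x 60 mm with one upright round hole of 17.5 mm, 50 mm deep, in the middle of its top, in which the key stands; origin at the centre of its underside. It stands at the robot's right or left.
- blank_stack: Loose stack of slotted cardboard blanks on the jig behind the fence, 130 (x) x 85 (y) x 104 mm tall, 0.8 kg, its top 116 mm above the bench; origin at the centre of its underside. Leave it alone.
- glue_tub: Loose white glue tub with blue cap, diameter 76 mm, 75 mm tall, origin at the centre of its underside. It stands on the side where the tool block is not. Leave it alone.
- glue_bottle: Loose white glue bottle with orange cap, diameter 60 mm, 120 mm tall, upright, origin at the centre of its underside. Leave it alone.
- tape_roll: Loose cardboard tape roll lying flat, 90 mm outside, 45 mm tall, origin at the centre of its underside. Leave it alone.
Mind the look-alikes: they are no part of the job. Of the things shaped like the hex_key, the steel one is meant.

How it is judged (in metres and radians):
On the way:
1. the key's short leg is fully home in the screw (tip within 6 mm of the socket's floor, short leg within 17 degrees of upright), before the screw is tight (distance between short_tip and socket_floor below 0.006 m and angle between hex_key's own x axis and vertical above 2.84 rad and value of joint clamp_screw below 0.7 rad), for 0.2 s.
At the end, for the whole second after the job is handed in: the clamp screw is within 0.1 rad of its stop at 1.3 (white mark at the red mark), the key stands at rest in the screw on its short leg (short tip within 6 mm of the socket's floor, short leg within 17 degrees of upright), released (value of joint clamp_screw above 1.2 rad and distance between short_tip and socket_floor below 0.006 m and angle between hex_key's own x axis and vertical above 2.84 rad and linear speed of hex_key below 0.02 m/s); the robot touches nothing.
It fails at once if the screw is turned (its mark moves over 4 mm) other than by the key's short leg in its socket (distance of screw_mark from where it was at the start of the episode above 0.004 m and distance between short_tip and socket_floor above 0.014 m).
It fails at once if the stack of blanks is shifted by more than 20 mm or tipped by more than 17 degrees (distance of blank_stack from where it was at the start of the episode above 0.02 m or angle between blank_stack's own z axis and vertical above 0.3 rad).
It fails at once if the glue tub is shifted by more than 20 mm or tipped by more than 17 degrees (distance of glue_tub from where it was at the start of the episode above 0.02 m or angle between glue_tub's own z axis and vertical above 0.3 rad).
It fails at once if the glue bottle is shifted by more than 20 mm or tipped by more than 17 degrees (distance of glue_bottle from where it was at the start of the episode above 0.02 m or angle between glue_bottle's own z axis and vertical above 0.3 rad).
It fails at once if the tape roll is shifted by more than 20 mm or tipped by more than 17 degrees (distance of tape_roll from where it was at the start of the episode above 0.02 m or angle between tape_roll's own z axis and vertical above 0.3 rad).
It also fails if it takes over 61 s, if anything falls off the work surface, if the arm or the gripper's body presses on something with over 40 N, if the wrist force passes 120 N, or if a joint passes its speed limit or range.

## Robot

A 6-joint arm with a two-finger parallel gripper is mounted at the origin on the work surface. World frame = base frame: x ahead of the robot, y to its left, z up, the work surface at z = 0. Lengths are in mm, angles in rad, forces in N, time in s.
With the tool pointing down it reaches from about 300 to 750 mm from the base axis. Payload 8.5 kg.
Tool frame: the origin (TCP) lies on the centre line of the jaws, within the pads' length; the fingertips stand 25 mm ahead of it and the grasp point (between the pads) lies 6 mm ahead of it; z points along the fingers, x is the direction in which the jaws open and shut, and the axes are right-handed (so a half turn about z gives the same grasp; the last joint's range is limited). The gripper opens to 88 mm and grips with 3 to 60 N. Pads are 18 mm wide; open, the fingers measure 123 mm over their backs; the gripper's body (75 mm by 187 mm) begins 45 mm behind the grasp point.
Start: joints at [-1.447, 0.381, 1.297, -0, 1.464, -0.215], TCP at [182.789, -518.718, 263.748] pointing down, gripper open.
Joint ranges: [-3.11, 3.11], [-0.89, 2.33], [0.22, 2.48], [-1.42, 4.56], [0.17, 2.85], [-2.88, 2.88]. Speed limits (rad/s): [2.39, 2.39, 3.14, 3.14, 3.14, 3.14].

## Interface

Orientations are given as [roll, pitch, yaw] about the fixed x, y, z axes, in that order (R = Rz(yaw) Ry(pitch) Rx(roll)).
In Python, from plant import env gives the robot as it stands. The module is installed in compiled form; this text tells all that it offers.
- The arm moves only by the tool drive_tool, never from a script. Its argument "series" is a list of rows, each a list of 7 numbers: the closure, from 0 (fully open) to 1 (shut), then the shift along the tool's x, y, z scaled (see below), then the turn, a rotation vector about the tool's x, y, z scaled (see below). A call has 1 to 12 rows; each row is the pose to reach, as a shift and turn from the pose commanded when the call began, along the tool's axes at that moment, turning the shorter way round; what a row does not reach only later rows make up. The controller multiplies each number of a shift by 10 cm and each number of a turn by 360 degrees. A row lasts 1/10 s, in which the tool goes at most 50 mm and 8.59 degrees, less where a joint would pass 70% of its speed; a pose out of reach is approached as far as the arm can. A call with a number of a shift or a turn outside -1 to 1 is refused whole. A call with a gripper value outside its range is refused whole. The fingers move at their own pace and stop on an object; "newtons" is the grip in N (left out, the last holds). Time passes only in rows, so rows that repeat a pose let the fingers close. It gives the time, the measured TCP pose, the force and the opening at its end, in the units of the state.
- env.get_obs(): the state, without advancing time (a new reading comes with each control period).
- env.grab_frame(name): name is "side" or "top"; returns the picture (480x640x3 uint8, red, green, blue); there is no depth.
- env.get_calibration(name): a dict with "intrinsics" (3x3 intrinsics, pixels), "R" (3x3) and "t" (3): a world point X has camera coordinates R X + t. Camera axes: x right, y down, z forward; pixel columns grow to the right and rows downward; lengths in mm; the calibration is good to about 2 mm. A picture is of the moment at which its call begins. get_calibration takes no time and is no camera call.
- env.job_done(): hands the job in, once; it reports no verdict.
The state is a dict: "time": time; "joints": joint angles; "joint_vel": joint speeds; "joint_efforts": joint torques, N m; "tcp_pos": TCP position; "tool_rot": TCP orientation; "wrist_force": force on the tool from outside, world axes, zero at the start; "ft_torque": the same for the moment, N m; "gripper_width": finger opening in mm.
Only numpy, scipy, OpenCV 4.12 (cv2) and the standard library are available. Lean on these libraries where they do the work, as an engineer would, in place of code of your own. Each camera call takes 0.05 s, during which the arm holds its last target.

## Working session

There is one attempt and no reset: what is moved stays moved. The work goes in short steps, Python scripts to look and compute and a tool call to move; the robot and the scene stay as the last step left them, time stands still between calls to the robot, and variables do not carry over. Pictures are saved under pics/ and viewed, and the job is handed in when it is done.

Besides the shell and the picture viewer there is one more tool, called as name([rows], argument=value, ...), one row to a line, values as JSON. drive_tool: Moves the arm, as the interface text tells. Shifts and turns lie within -1 to 1; 1 stands for 10 cm of shift or 360 degrees of turn. Its arguments: {"type":"object","properties":{"series":{"type":"array","items":{"type":"array","items":{"type":"number","minimum":-1,"maximum":1}}},"newtons":{"type":"number"}},"required":["series"]}

```bash
mkdir -p pics; python3 - <<'E'
from plant import env
import cv2
o=env.get_obs();print(o)
for n in("side","top"):
    f=env.grab_frame(n);cv2.imwrite(f"pics/{n}0.png",f[:,:,::-1]);c=env.get_calibration(n);print(n,c)
E
```

```text
{'time': 0.0, 'joints': array([-1.44729927e+00,  3.81192189e-01,  1.29826645e+00,  2.18929977e-05,
        1.46358142e+00, -2.15323662e-01]), 'joint_vel': array([ 0.00035864, -0.00106509,  0.00038938,  0.00158865, -0.00027222,
       -0.00031548]), 'joint_efforts': array([ 3.51858489e-04, -4.37923765e+01, -2.24553627e+01,  7.13938731e-02,
        3.53043736e-02, -1.32034429e-04]), 'tcp_pos': array([ 182.76571905, -518.48604028,  263.13786577]), 'tool_rot': array([-3.14126213e+00,  1.40933417e-03, -1.23197773e+00]), 'wrist_force': array([-0.22902938,  0.59586145, -0.31701002]), 'ft_torque': array([-0.03282606, -0.03527929, -0.01018566]), 'gripper_width': 88.13999560296865}
side {'intrinsics': array([[530.57908386,   0.        , 312.23978936],
       [  0.        , 530.57908386, 231.94542856],
       [  0.        ,   0.        ,   1.        ]]), 'R': array([[-0.99624806, -0.08509111,  0.01578963],
       [-0.06860853,  0.66532427, -0.74339524],
       [ 0.0527511 , -0.74168936, -0.66866599]]), 't': array([ 507.79962534,  158.02534082, 1429.42913256])}
top {'intrinsics': array([[574.64775115,   0.        , 325.38704404],
       [  0.        , 574.64775115, 240.8299703 ],
       [  0.        ,   0.        ,   1.        ]]), 'R': array([[ 0.02292009, -0.99930023,  0.0295588 ],
       [-0.99823672, -0.02449503, -0.05406892],
       [ 0.05475513, -0.02826741, -0.99809961]]), 't': array([ -43.30731248,  509.80636773, 1327.73069041])}
```

View pics/side0.png

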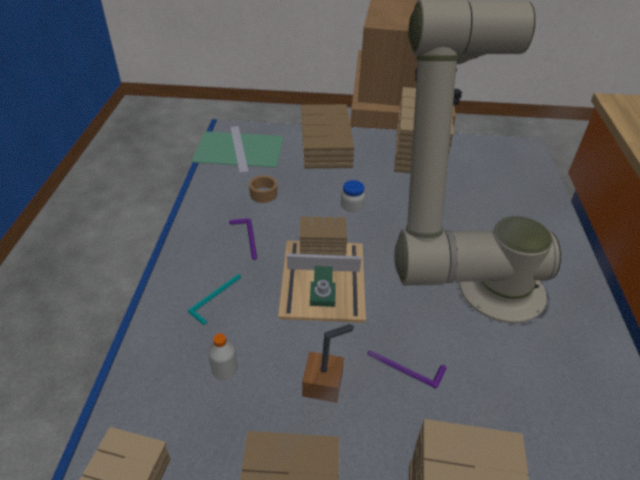

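View pics/top0.png

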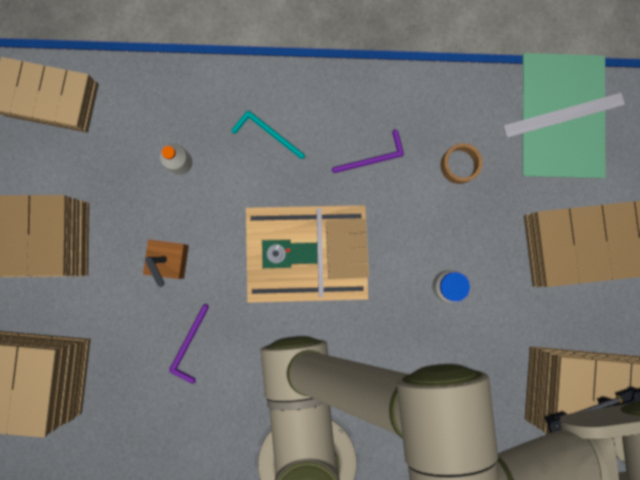

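The views show the steel key (dark) in its wood block at left (top ~ (155,262), side ~ (325,345)). The jig is centred in the view, with its screw at top (277,253) and side (323,287). I'll enlarge the key and jig areas.

```bash
cat > h.py <<'E'
import numpy as np,cv2
from plant import env
C={n:env.get_calibration(n) for n in("side","top")}
def ray(n,p):
    c=C[n];d=np.linalg.inv(c["intrinsics"])@np.array([p[0],p[1],1.]);R=np.array(c["R"]);return -R.T@c["t"],R.T@d
def onz(n,p,z):
    o,d=ray(n,p);return o+d*(z-o[2])/d[2]
def tri(ps,pt):
    o1,d1=ray("side",ps);o2,d2=ray("top",pt)
    A=np.stack([d1,-d2],1);s=np.linalg.lstsq(A,o2-o1,rcond=None)[0]
    a=o1+s[0]*d1;b=o2+s[1]*d2;return (a+b)/2,np.linalg.norm(a-b)
def proj(n,X):
    c=C[n];q=c["intrinsics"]@(c["R"]@np.array(X,float)+c["t"]);return q[:2]/q[2]
def crop(src,out,x0,y0,w,h,k):
    f=cv2.imread(src) if isinstance(src,str) else src
    cv2.imwrite(out,cv2.resize(f[y0:y0+h,x0:x0+w],None,fx=k,fy=k,interpolation=cv2.INTER_CUBIC))
E
python3 - <<'E'
from h import *
crop("pics/top0.png","pics/t_key.png",130,225,80,70,8)
crop("pics/side0.png","pics/s_key.png",285,315,90,90,6)
crop("pics/top0.png","pics/t_jig.png",240,200,135,110,5)
crop("pics/side0.png","pics/s_jig.png",270,210,110,115,5)
E
```

```text
(no output)
```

View pics/t_key.png

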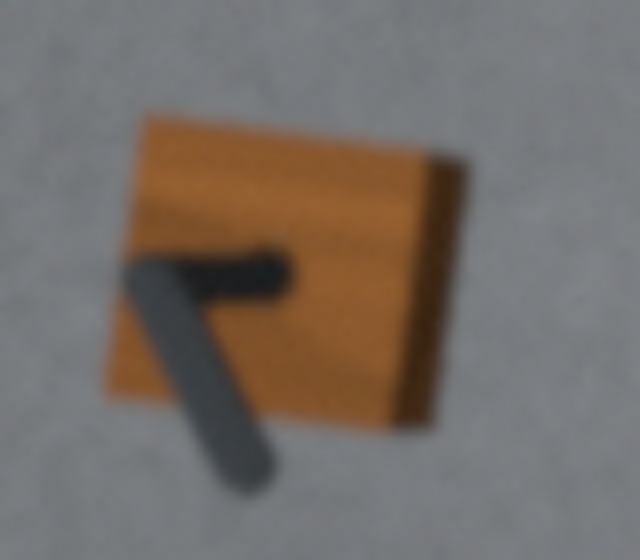

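View pics/s_key.png

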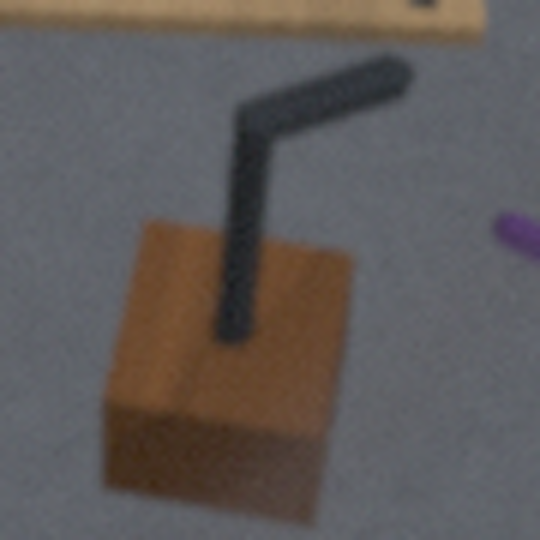

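View pics/t_jig.png

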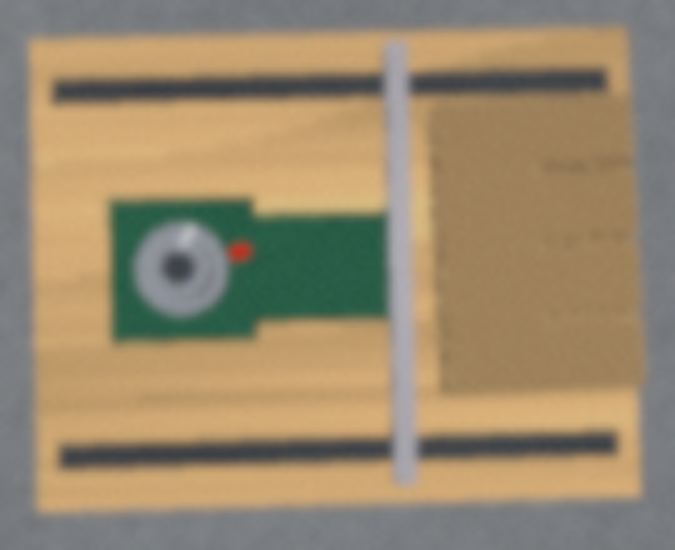

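View pics/s_jig.png

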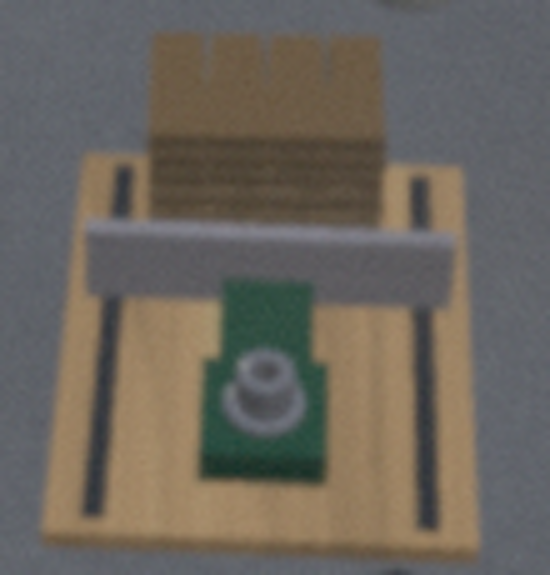

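```bash
python3 - <<'E'
from h import *
np.set_printoptions(precision=1,suppress=True)
T=cv2.imread("pics/top0.png").astype(int);S=cv2.imread("pics/side0.png").astype(int)
# steel key mask: dark grey, not brown
def dark(f,x0,y0,x1,y1,th):
    s=f[y0:y1,x0:x1];m=((s.max(2)<th)&(s.max(2)-s.min(2)<28)).astype(np.uint8)
    n,l,st,c=cv2.connectedComponentsWithStats(m);k=1+st[1:,4].argmax();return l==k
mt=dark(T,140,240,180,295,88);ys,xs=np.nonzero(mt);print("top key",len(xs),xs.min()+140,xs.max()+140,ys.min()+240,ys.max()+240)
cv2.imwrite("pics/mt.png",cv2.resize(mt.astype(np.uint8)*255,None,fx=8,fy=8,interpolation=0))
ms=dark(S,300,320,365,380,75);ys,xs=np.nonzero(ms);print("side key",len(xs),xs.min()+300,xs.max()+300,ys.min()+320,ys.max()+320)
cv2.imwrite("pics/ms.png",cv2.resize(ms.astype(np.uint8)*255,None,fx=8,fy=8,interpolation=0))
t=lambda x,y:(130+x/8-.4,225+y/8-.4); s=lambda x,y:(285+x/6-.4,315+y/6-.4)
cs=[onz("top",t(*p),60) for p in[(148,118),(435,155),(398,428),(107,395)]];print("block top",np.array(cs),np.mean(cs,0))
print("bend",tri(s(255,120),t(155,278)),"tip",tri(s(400,76),t(250,470)))
print("hole side",onz("side",s(233,338),60))
j=lambda x,y:(240+x/5-.4,200+y/5-.4)
cj=np.array([onz("top",j(*p),12) for p in[(30,40),(628,28),(641,496),(38,512)]]);print("board",cj,cj.mean(0))
print("flange c",onz("top",j(181,269),39),"sock top",onz("top",j(178,268),61),"white",onz("top",j(189,236),39),"red",onz("top",j(240,252),34))
k=lambda x,y:(270+x/5-.4,210+y/5-.4)
print("side sock",onz("side",k(265,367),61),"flange",onz("side",k(264,398),39))
E
```

```text
top key 291 145 165 257 286
side key 411 321 353 325 372
block top [[501.8 366.7  60. ]
 [493.4 286.6  60. ]
 [416.9 294.1  60. ]
 [424.3 374.9  60. ]] [459.1 330.6  60. ]
bend (array([454.6, 329.3, 182.4]), np.float64(1.3385521866030243)) tip (array([406.2, 304.1, 180.4]), np.float64(2.3445105751978916))
hole side [457.4 335.3  60. ]
board [[ 584.   157.1   12. ]
 [ 597.  -123.    12. ]
 [ 377.9 -133.3   12. ]
 [ 364.5  146.7   12. ]] [480.9  11.9  12. ]
flange c [477.8  82.1  39. ] sock top [477.6  82.2  61. ] white [493.   78.9  39. ] red [486.4  55.6  34. ]
side sock [477.6  76.2  61. ] flange [477.3  77.6  39. ]
```

View pics/mt.png

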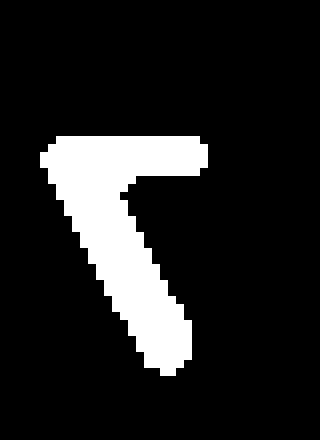

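View pics/ms.png

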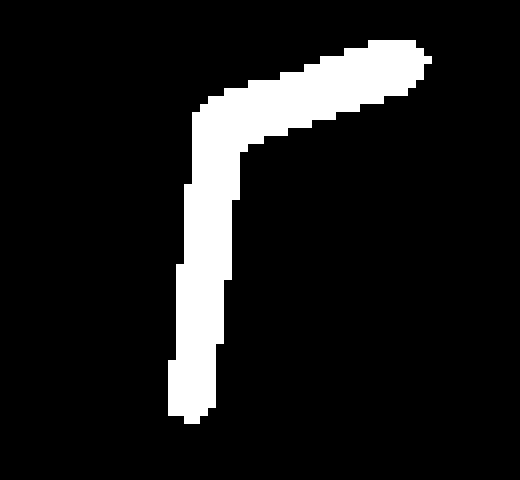

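drive_tool([
  [0,-1,-1,-0.4,0,0,0],
  [0,-1,-1,-0.4,0,0,0],
  [0,-1,-1,-0.4,0,0,0],
  [0,-1,-1,-0.4,0,0,0],
])

```text
time: 0.5
tcp_pos: [245.5, -387.6, 305.6]
tool_rot: [-3.141, -0.002, -1.228]
wrist_force: [-0.0, -0.8, -0.7]
gripper_width: 88.0
```

drive_tool([
  [0,-1,-1,-0.4,0,0,0],
  [0,-1,-1,-0.4,0,0,0],
  [0,-1,-1,-0.4,0,0,0],
  [0,-1,-1,-0.4,0,0,0],
])

```text
time: 0.9
tcp_pos: [306.3, -260.7, 345.2]
tool_rot: [-3.14, -0.003, -1.227]
wrist_force: [-0.1, 0.3, 0.5]
gripper_width: 88.0
```

drive_tool([
  [0,-1,-1,0,0,0,0],
  [0,-1,-1,0,0,0,0],
  [0,-1,-1,0,0,0,0],
  [0,-1,-1,0,0,0,0],
])

```text
time: 1.3
tcp_pos: [367.1, -133.6, 343.3]
tool_rot: [-3.142, 0.001, -1.227]
wrist_force: [0.4, -0.4, -0.9]
gripper_width: 87.9
```

```bash
cat >> h.py <<'E'
from scipy.spatial.transform import Rotation as Ro
def st():
    o=env.get_obs();return np.array(o["tcp_pos"]),Ro.from_euler("xyz",o["tool_rot"]).as_matrix(),o
def kinfo():
    p,R,o=st();np.set_printoptions(precision=3,suppress=True)
    print("t",round(o["time"],2),"p",p,"w",round(float(o["gripper_width"]),1),"F",np.array(o["wrist_force"]),"M",np.array(o["ft_torque"]));print("q",o["joints"])
def goal(P,R2,p=None,R=None):
    if p is None:p,R,_=st()
    print("shift",np.round(R.T@(np.array(P)-p)/100,3),"turn",np.round(Ro.from_matrix(R.T@R2).as_rotvec()/(2*np.pi),4))
def mk(z,x):
    z=np.array(z,float);z/=np.linalg.norm(z);x=np.array(x,float);x-=z*(x@z);x/=np.linalg.norm(x);return np.stack([x,np.cross(z,x),z],1)
def startR(phi,psi=-152.4):
    a=np.radians(psi);f=np.radians(phi);u=np.array([np.cos(a),np.sin(a),0])
    return mk(np.sin(f)*u-np.array([0,0,np.cos(f)]),[-np.sin(a),np.cos(a),0])
E
python3 -c "
from h import *
kinfo()
R=startR(30);G=np.array([456.3,330.2,145]);P=G-6*R[:,2]
print(R)
goal(P-110*R[:,2],R)"
```

```text
t 1.3 p [ 367.087 -133.573  343.33 ] w 87.9 F [ 0.421 -0.432 -0.919] M [0.022 0.064 0.006]
q [-0.655  0.038  1.519  0.001  1.585  0.572]
[[ 0.463 -0.767 -0.443]
 [-0.886 -0.401 -0.232]
 [ 0.     0.5   -0.866]]
shift [-4.144 -2.978  0.983] turn [-0.083  0.006 -0.021]
```

drive_tool([
  [0,-1,-0.75,0,0,0,0],
  [0,-1,-0.75,0,0,0,0],
  [0,-1,-0.75,0,0,0,0],
  [0,-1,-0.75,0,0,0,0],
])

```text
time: 1.7
tcp_pos: [404.2, -16.1, 343.2]
tool_rot: [3.141, 0.001, -1.229]
wrist_force: [-0.6, -0.5, -0.3]
gripper_width: 88.3
```

drive_tool([
  [0,-1,-0.75,0,0,0,0],
  [0,-1,-0.75,0,0,0,0],
  [0,-1,-0.75,0,0,0,0],
  [0,-1,-0.75,0,0,0,0],
])

```text
time: 2.1
tcp_pos: [442.1, 102.6, 342.9]
tool_rot: [3.14, 0.0, -1.23]
wrist_force: [-0.6, -0.0, 0.1]
gripper_width: 87.9
```

drive_tool([
  [0,-1,-0.75,0,0,0,0],
  [0,-1,-0.75,0,0,0,0],
  [0,-1,-0.75,0,0,0,0],
  [0,-1,-0.75,0,0,0,0],
])

```text
time: 2.5
tcp_pos: [479.9, 221.4, 342.6]
tool_rot: [3.14, -0.0, -1.231]
wrist_force: [0.7, -0.7, -0.8]
gripper_width: 87.8
```

drive_tool([
  [0,-1,-0.72,0,-0.083,0.006,-0.021],
  [0,-1,-0.72,0,-0.083,0.006,-0.021],
  [0,-1,-0.72,0.2,-0.083,0.006,-0.021],
  [0,-1,-0.72,0.4,-0.083,0.006,-0.021],
  [0,-1,-0.72,0.6,-0.083,0.006,-0.021],
  [0,-1,-0.72,0.6,-0.083,0.006,-0.021],
])

```text
time: 3.1
tcp_pos: [514.5, 337.1, 280.5]
tool_rot: [2.612, -0.001, -1.099]
wrist_force: [-0.6, 0.4, 0.2]
gripper_width: 88.1
```

```bash
python3 -c "
from h import *
kinfo()
R=startR(30);G=np.array([456.3,330.2,145]);P=G-6*R[:,2]
goal(P,R)
f=env.grab_frame('top');crop(f[:,:,::-1].copy(),'pics/t1.png',60,160,240,180,3)
f=env.grab_frame('side');crop(f[:,:,::-1].copy(),'pics/s1.png',220,220,240,180,3)
"
```

```text
t 3.1 p [514.471 337.142 280.481] w 88.1 F [-0.645  0.369  0.234] M [ 0.088 -0.188  0.001]
q [ 0.402  0.728  0.712 -0.046  2.229  1.483]
shift [-0.205 -0.209  1.387] turn [ 0.001  0.001 -0.002]
```

View pics/t1.png

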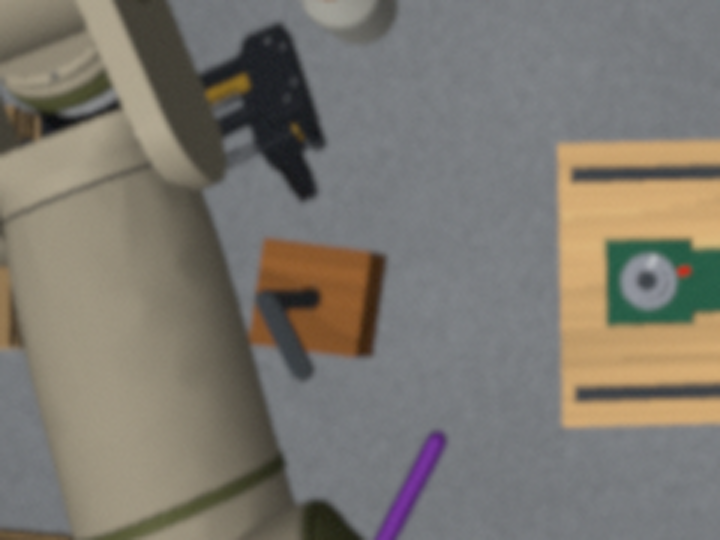

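View pics/s1.png

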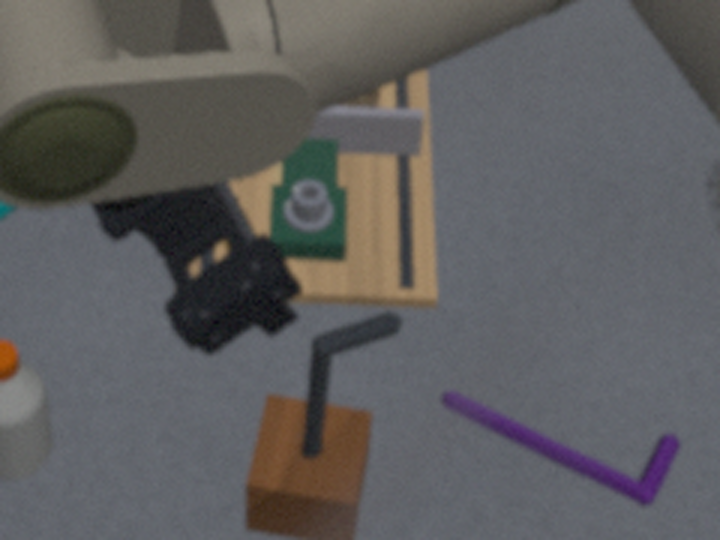

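The gripper sits beyond and above the key, tilted toward it, with the key clear at crop (290,330) top and (320,340) side. I'll correct laterally and come in along the tool axis.

drive_tool([
  [0,-0.2,-0.21,0,0,0,0],
  [0,-0.2,-0.21,0.4,0,0,0],
  [0,-0.2,-0.21,0.8,0,0,0],
  [0,-0.2,-0.21,0.8,0,0,0],
])

```text
time: 3.6
tcp_pos: [481.9, 345.2, 201.7]
tool_rot: [2.609, -0.002, -1.097]
wrist_force: [-0.1, 0.8, 0.0]
gripper_width: 87.9
```

```bash
python3 -c "
from h import *
kinfo()
R=startR(30);G=np.array([456.3,330.2,145]);P=G-6*R[:,2]
goal(P,R)
f=env.grab_frame('top');crop(f[:,:,::-1].copy(),'pics/t2.png',100,200,120,100,6)
f=env.grab_frame('side');crop(f[:,:,::-1].copy(),'pics/s2.png',260,280,120,100,6)
"
```

```text
t 3.6 p [481.948 345.245 201.68 ] w 87.9 F [-0.116  0.798  0.009] M [ 0.081 -0.248  0.033]
q [ 0.431  0.727  0.94  -0.025  2.007  1.524]
shift [ 0.016 -0.031  0.579] turn [ 0.001  0.    -0.001]
```

View pics/t2.png

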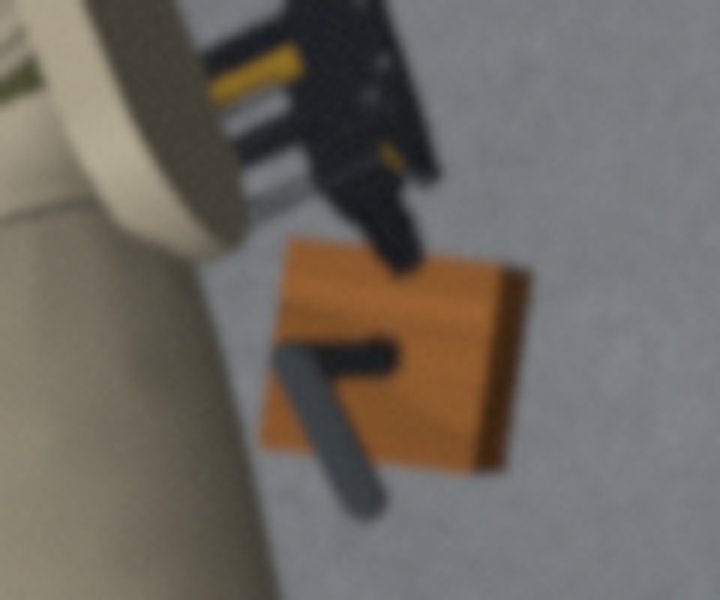

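View pics/s2.png

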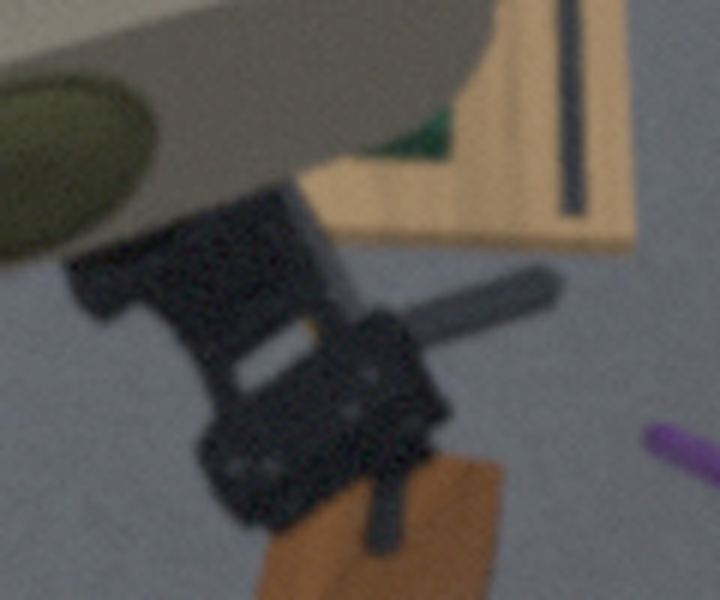

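The side finger is level with the key and the key lies between the jaws. I'll go the rest of the way and close.

drive_tool([
  [0,0.01,-0.03,0.3,0,0,0],
  [0,0.01,-0.03,0.58,0,0,0],
  [0,0.01,-0.03,0.58,0,0,0],
  [1,0.01,-0.03,0.58,0,0,0],
  [1,0.01,-0.03,0.58,0,0,0],
  [1,0.01,-0.03,0.58,0,0,0],
  [1,0.01,-0.03,0.58,0,0,0],
  [1,0.01,-0.03,0.58,0,0,0],
  [1,0.01,-0.03,0.58,0,0,0],
  [1,0.01,-0.03,0.58,0,0,0],
], newtons=60)

```text
time: 4.7
tcp_pos: [461.9, 334.6, 152.2]
tool_rot: [2.619, -0.002, -1.096]
wrist_force: [-0.5, -0.1, 0.3]
gripper_width: 34.3
```

```bash
python3 -c "
from h import *
kinfo()
f=env.grab_frame('top');crop(f[:,:,::-1].copy(),'pics/t3.png',100,200,120,100,6)
f=env.grab_frame('side');crop(f[:,:,::-1].copy(),'pics/s3.png',260,280,120,100,6)
"
```

```text
t 4.7 p [461.932 334.608 152.184] w 34.3 F [-0.491 -0.14   0.293] M [ 0.062 -0.224  0.033]
q [ 0.429  0.725  1.091 -0.026  1.848  1.526]
```

View pics/t3.png

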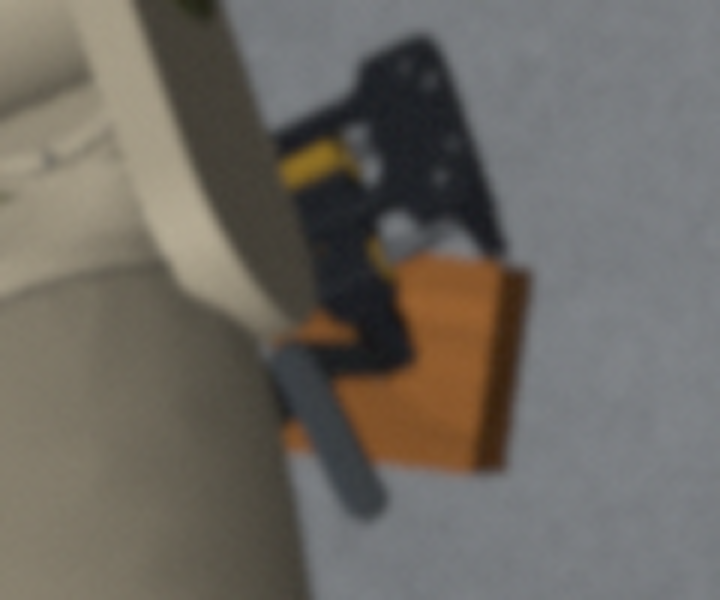

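View pics/s3.png

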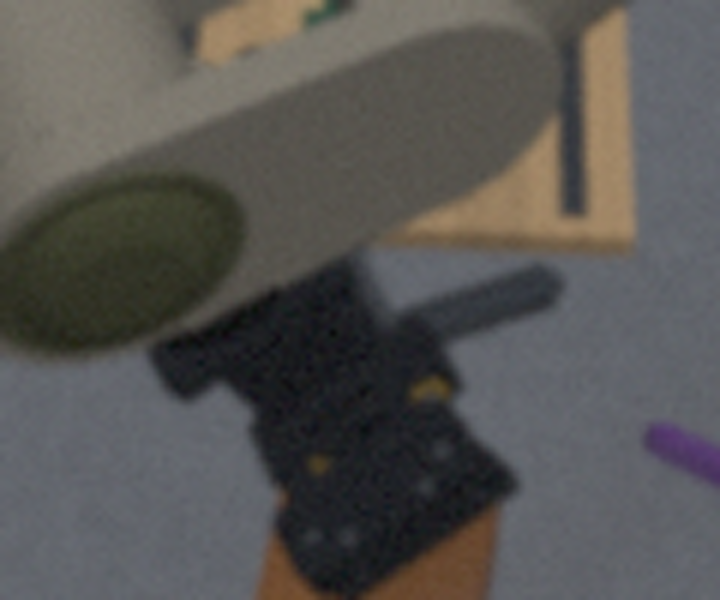

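Still closing at 34 mm wide; the key stays between the fingers. I'll give it more time.

drive_tool([
  [1,0,0,0,0,0,0],
  [1,0,0,0,0,0,0],
  [1,0,0,0,0,0,0],
  [1,0,0,0,0,0,0],
  [1,0,0,0,0,0,0],
  [1,0,0,0,0,0,0],
])

```text
time: 5.4
tcp_pos: [461.9, 334.5, 152.1]
tool_rot: [2.619, -0.002, -1.096]
wrist_force: [0.3, -0.8, -0.7]
gripper_width: 12.9
```

drive_tool([
  [1,0,0.1,-0.173,0,0,0],
  [1,0,0.2,-0.346,0,0,0],
  [1,0,0.3,-0.52,0,0,0],
  [1,0,0.4,-0.693,0,0,0],
  [1,0,0.4,-0.693,0,0,0],
])

```text
time: 5.9
tcp_pos: [462.2, 335.1, 234.0]
tool_rot: [2.624, -0.002, -1.096]
wrist_force: [-0.6, -0.2, -2.8]
gripper_width: 13.1
```

drive_tool([
  [1,0,0.15,-0.26,0,0,0],
  [1,0,0.3,-0.52,0,0,0],
  [1,0,0.45,-0.78,0,0,0],
  [1,0,0.45,-0.78,0,0,0],
  [1,0,0.45,-0.78,0,0,0],
])

```text
time: 6.4
tcp_pos: [461.6, 334.9, 320.4]
tool_rot: [2.618, -0.002, -1.096]
wrist_force: [0.0, -0.3, -4.1]
gripper_width: 13.1
```

```bash
python3 -c "
from h import *
kinfo()
f=env.grab_frame('top');cv2.imwrite('pics/t4.png',f[:,:,::-1])
f=env.grab_frame('side');cv2.imwrite('pics/s4.png',f[:,:,::-1])
"
```

```text
t 6.4 p [461.578 334.887 320.419] w 13.1 F [ 0.04  -0.294 -4.097] M [ 0.25  -0.466  0.045]
q [ 0.43   0.615  0.817 -0.031  2.233  1.514]
```

View pics/t4.png

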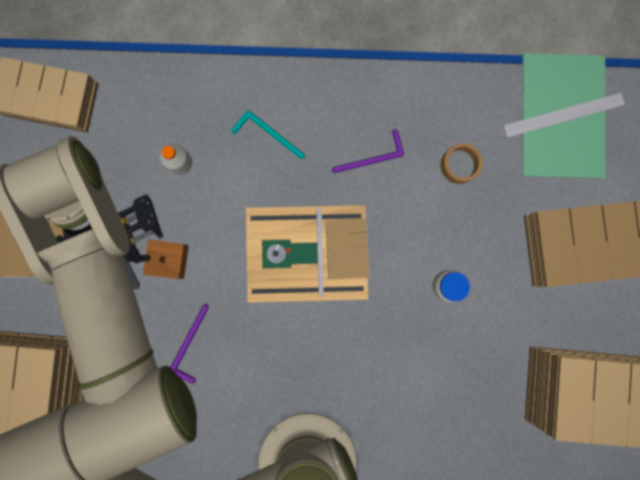

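View pics/s4.png

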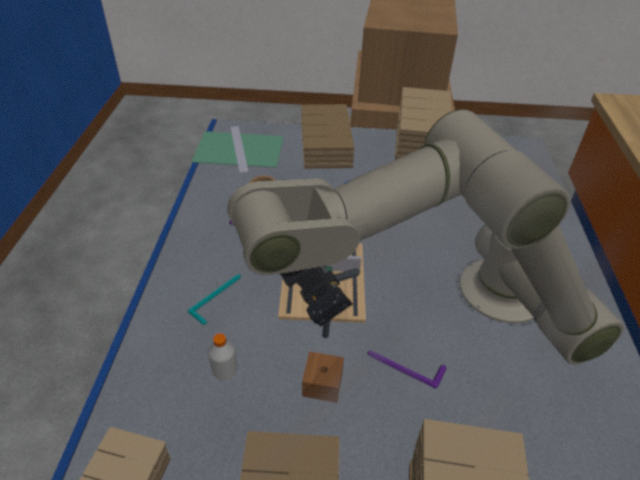

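The key is out: the hole at side (323,370) is empty and the long leg hangs below the gripper at (326,330). Next comes the flip.

```bash
cat >> h.py <<'E'
def finR(yaw,e=30):
    a=np.radians(yaw);f=np.radians(e);d=np.array([np.cos(a),np.sin(a),0])
    return mk(np.cos(f)*d-np.array([0,0,np.sin(f)]),[np.sin(a),-np.cos(a),0])
E
python3 -c "
from h import *
p,R,_=st()
R2=finR(48);d=np.array([np.cos(np.radians(48)),np.sin(np.radians(48)),0])
P=np.array([477.6,81.8,101])+35*d-6*R2[:,2]
print(P)
goal(P+[0,0,130],R2)
goal(p+[0,-80,0],R2)
"
```

```text
[497.5426666  103.94857511 104.        ]
shift [2.217 0.201 1.114] turn [ 0.2475 -0.0169 -0.0619]
shift [0.712 0.315 0.185] turn [ 0.2475 -0.0169 -0.0619]
```

drive_tool([
  [1,0.1,0.05,0.03,0.022,-0.0015,-0.0055],
  [1,0.2,0.1,0.06,0.044,-0.003,-0.011],
  [1,0.3,0.15,0.09,0.066,-0.0045,-0.0165],
  [1,0.4,0.2,0.11,0.088,-0.006,-0.022],
  [1,0.5,0.22,0.13,0.11,-0.0075,-0.0275],
  [1,0.6,0.25,0.15,0.132,-0.009,-0.033],
  [1,0.7,0.3,0.18,0.154,-0.0105,-0.0385],
  [1,0.7,0.3,0.18,0.176,-0.012,-0.044],
])

```text
time: 7.3
tcp_pos: [461.5, 255.4, 320.2]
tool_rot: [-2.541, 0.059, -0.833]
wrist_force: [-0.7, 0.9, -3.6]
gripper_width: 13.0
```

```bash
python3 -c "
from h import *
kinfo()
p,R,_=st()
R2=finR(48)
P=np.array([497.5,103.9,104])
goal(P+[0,0,150],R2)
f=env.grab_frame('side');cv2.imwrite('pics/s5.png',f[:,:,::-1])
"
```

```text
t 7.3 p [461.54  255.391 320.219] w 13.0 F [-0.702  0.913 -3.638] M [-0.359  0.361  0.086]
q [0.115 0.114 1.618 0.461 0.98  0.79 ]
shift [1.399 0.949 0.053] turn [ 0.071 -0.005 -0.018]
```

View pics/s5.png

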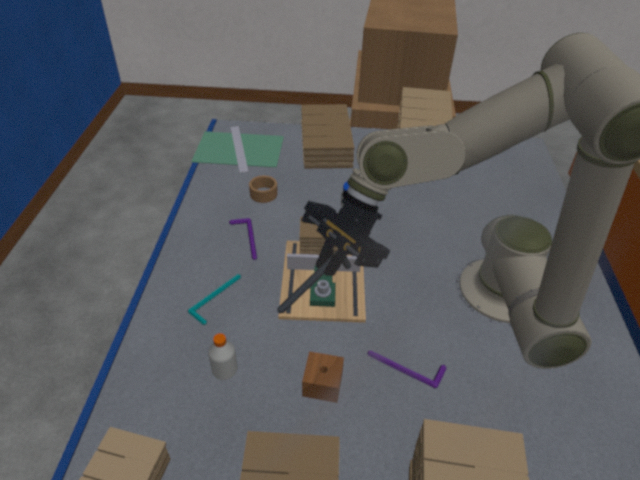

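The key is held with its long leg swung up, tip at (282,310). I'll finish the turn while moving toward the screw.

drive_tool([
  [1,0.2,0.15,0.01,0.02,-0.0015,-0.005],
  [1,0.4,0.3,0.02,0.04,-0.003,-0.01],
  [1,0.7,0.47,0.03,0.06,-0.0045,-0.015],
  [1,0.7,0.47,0.03,0.071,-0.005,-0.018],
  [1,0.7,0.47,0.03,0.071,-0.005,-0.018],
])

```text
time: 7.85
tcp_pos: [480.9, 180.5, 287.1]
tool_rot: [-2.094, 0.001, -0.732]
wrist_force: [0.2, 1.2, -3.8]
gripper_width: 13.4
```

```bash
python3 -c "
from h import *
kinfo()
p,R,_=st()
R2=finR(48)
P=np.array([497.5,103.9,104])
goal(P+[0,0,130],R2)
"
```

```text
t 7.85 p [480.92  180.46  287.085] w 13.4 F [ 0.247  1.243 -3.819] M [-0.623  0.591  0.054]
q [-0.24   0.145  1.94   1.274  0.925 -0.279]
shift [ 0.636  0.688 -0.133] turn [-0.  0. -0.]
```

drive_tool([
  [1,0.2,0.22,-0.04,0,0,0],
  [1,0.4,0.45,-0.08,0,0,0],
  [1,0.636,0.688,-0.133,0,0,0],
  [1,0.636,0.688,-0.133,0,0,0],
])

```text
time: 8.25
tcp_pos: [498.3, 102.3, 233.0]
tool_rot: [-2.098, 0.005, -0.734]
wrist_force: [-0.1, 0.2, -2.8]
gripper_width: 13.3
```

```bash
python3 -c "
from h import *
kinfo()
f=env.grab_frame('top');f=f[:,:,::-1].copy();cv2.imwrite('pics/top6.png',f);crop(f,'pics/t6.png',180,140,160,140,5)
f=env.grab_frame('side');f=f[:,:,::-1].copy();cv2.imwrite('pics/side6.png',f);crop(f,'pics/s6.png',240,180,160,140,5)
"
```

```text
t 8.25 p [498.286 102.328 232.976] w 13.3 F [-0.085  0.187 -2.763] M [-0.574  0.553 -0.02 ]
q [-0.437  0.273  1.981  1.297  1.034 -0.522]
```

View pics/t6.png

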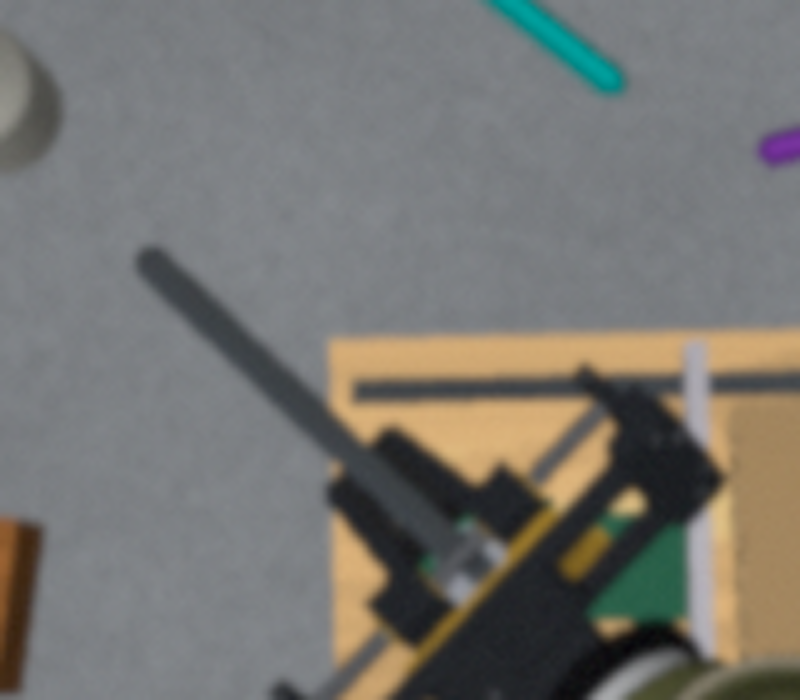

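View pics/s6.png

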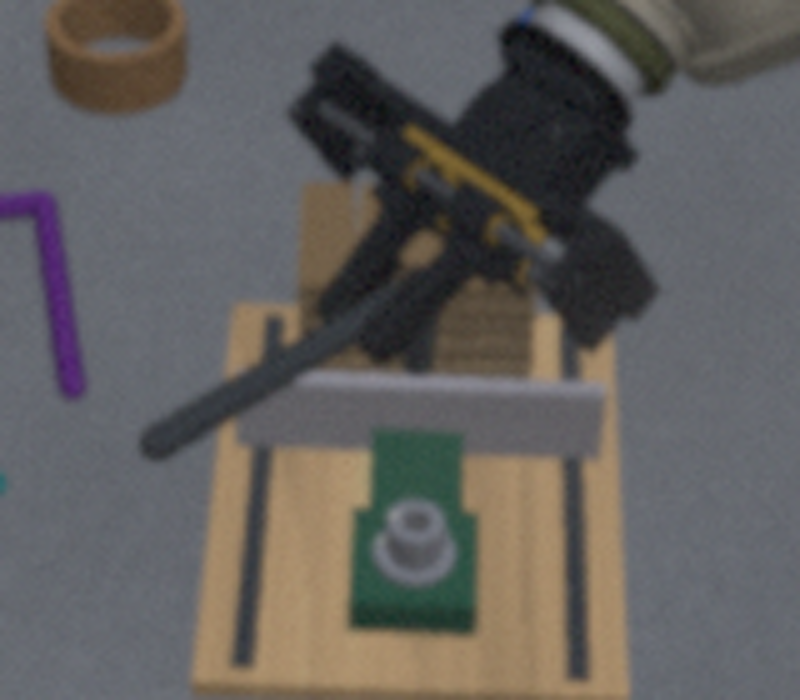

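```bash
python3 -c "
from h import *
p,R,_=st()
d=R[:,2]+0;d[2]=0;d/=np.linalg.norm(d);print('d yaw',np.degrees(np.arctan2(d[1],d[0])))
G=p+6*R[:,2];bend=G-35*d;print('pred bend',bend,'ltip',bend+170*d,'stip',bend-[0,0,60])
print(tri((270.4+.2,269.4-.2),(210+.2,191.6)))
for n in('side','top'):print(n,[proj(n,x) for x in (bend,bend+170*d,bend-[0,0,60])])
crop('pics/side6.png','pics/s6z.png',295,225,60,50,12)
crop('pics/top6.png','pics/t6z.png',250,225,60,50,12)
"
```

```text
d yaw 48.17615065136699
pred bend [477.6162573   82.45602641 231.84201295] ltip [590.97951912 209.13976991 231.84201295] stip [477.6162573   82.45602641 171.84201295]
(array([588.43720322, 202.44120361, 230.49203838]), np.float64(2.5771989006062155))
side [array([324.50120702, 235.27280424]), array([268.38185038, 270.81184751]), array([323.72331254, 253.67809013])]
top [array([270.03042019, 250.3088832 ]), array([206.69715875, 190.78041339]), array([271.9760651 , 251.40764684])]
```

View pics/s6z.png

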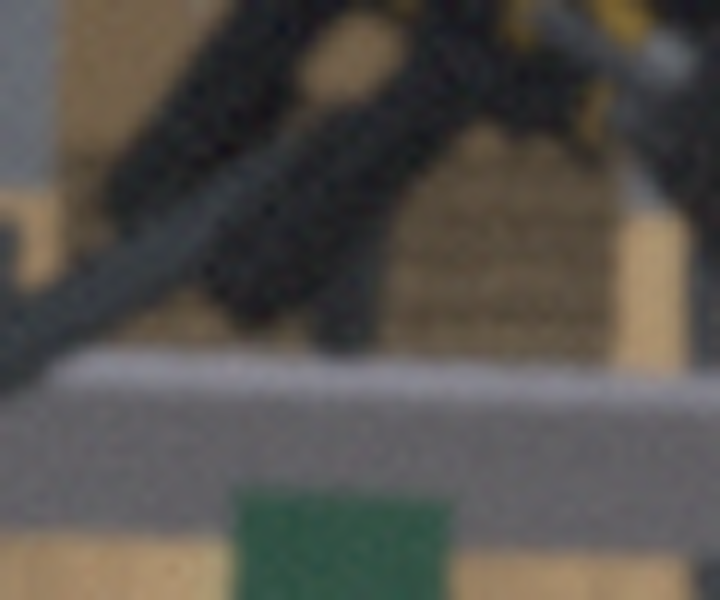

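View pics/t6z.png

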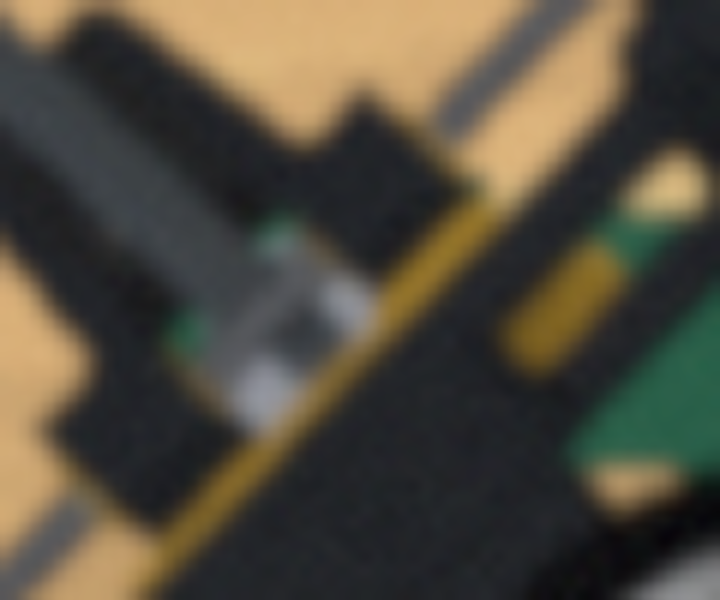

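```bash
cat > leg.py <<'E'
from h import *
def edges(img,n,a,b,span=9):
    # centre of dark leg on scan lines across a->b (pixels)
    g=cv2.GaussianBlur(cv2.cvtColor(img,cv2.COLOR_BGR2GRAY),(0,0),.6).astype(np.float32)
    a=np.array(a,float);b=np.array(b,float);t=(b-a)/np.linalg.norm(b-a);m=np.array([-t[1],t[0]])
    out=[]
    s=np.arange(-span,span+.01,.2)
    for k in np.linspace(0.05,.95,25):
        c=a+k*(b-a);q=c+s[:,None]*m
        v=cv2.remap(g,q[:,0].astype(np.float32)[None],q[:,1].astype(np.float32)[None],cv2.INTER_LINEAR)[0]
        gr=np.gradient(v);h=len(s)//2
        l=s[:h][gr[:h].argmin()];r=s[h:][gr[h:].argmax()]
        out.append(np.r_[c+m*(l+r)/2,r-l])
    out=np.array(out);w=np.median(out[:,2]);ok=abs(out[:,2]-w)<1.2
    L=cv2.fitLine(out[ok,:2].astype(np.float32),cv2.DIST_HUBER,0,.01,.01).ravel()
    return L,ok.sum(),w
def plane(n,L):
    o,d1=ray(n,(L[2],L[3]));_,d2=ray(n,(L[2]+50*L[0],L[3]+50*L[1]));N=np.cross(d1,d2);return N/np.linalg.norm(N),o
def line3(Ls,Lt):
    n1,o1=plane("side",Ls);n2,o2=plane("top",Lt);d=np.cross(n1,n2);d/=np.linalg.norm(d)
    A=np.stack([n1,n2,d]);X=np.linalg.solve(A,[n1@o1,n2@o2,0]);return X,d
E
python3 -c "
from leg import *
T=cv2.imread('pics/top6.png');S=cv2.imread('pics/side6.png')
Lt,nt,wt=edges(T,'top',(213,194),(245,225));Ls,ns,ws=edges(S,'side',(275,266),(300,251))
print(Lt,nt,wt,Ls,ns,ws)
X,d=line3(Ls,Lt)
if d[0]<0:d=-d
t=(477.6-X[0])/d[0];print('line at x=477.6',X+t*d,'yaw',np.degrees(np.arctan2(d[1],d[0])),'pitch',np.degrees(np.arcsin(d[2])))
# top only, at z=231
o=onz('top',(Lt[2],Lt[3]),231.);o2=onz('top',(Lt[2]+20*Lt[0],Lt[3]+20*Lt[1]),231.);dd=o2-o
print('top only yaw',np.degrees(np.arctan2(*(dd[[1,0]]*np.sign(dd[0])))), o+dd*(477.6-o[0])/dd[0])
"

```

```text
[  0.7258844    0.68781674 230.24861    211.57281   ] 25 6.999999999999975 [  0.8546493  -0.5192057 283.86548   260.51746  ] 22 6.999999999999975
line at x=477.6 [477.6         80.33948513 228.19495893] yaw 47.92419631617225 pitch 1.1888342778772851
top only yaw 47.944569466343644 [477.6         80.26772514 231.        ]
```

```bash
python3 -c "
from h import *
p,R,_=st();print(R)
# lateral correction: y +1.5
goal(p+[0,1.5,-93],finR(48.1))
"
```

```text
[[ 0.74421435 -0.33630904  0.57709724]
 [-0.66793603 -0.37142366  0.64490769]
 [-0.00254072 -0.8654136  -0.50105174]]
shift [-0.008  0.799  0.476] turn [ 0.0002  0.0002 -0.0004]
```

drive_tool([
  [1,0,0.2,0.12,0,0,0],
  [1,0,0.4,0.24,0,0,0],
  [1,0,0.6,0.36,0,0,0],
  [1,-0.01,0.8,0.476,0,0,0],
  [1,-0.01,0.8,0.476,0,0,0],
  [1,-0.01,0.8,0.476,0,0,0],
])

```text
time: 8.95
tcp_pos: [497.8, 106.9, 143.3]
tool_rot: [-2.094, -0.0, -0.73]
wrist_force: [0.2, 0.3, -2.7]
gripper_width: 12.9
```

```bash
python3 -c "
from leg import *
kinfo()
f=env.grab_frame('top');f=f[:,:,::-1].copy();cv2.imwrite('pics/top7.png',f);crop(f,'pics/t7.png',195,180,120,100,6)
f=env.grab_frame('side');f=f[:,:,::-1].copy();cv2.imwrite('pics/side7.png',f);crop(f,'pics/s7.png',280,240,80,70,9)
"
```

```text
t 8.95 p [497.772 106.929 143.316] w 12.9 F [ 0.201  0.26  -2.681] M [-0.625  0.546 -0.05 ]
q [-0.427  0.48   2.092  1.508  0.976 -0.9  ]
```

View pics/t7.png

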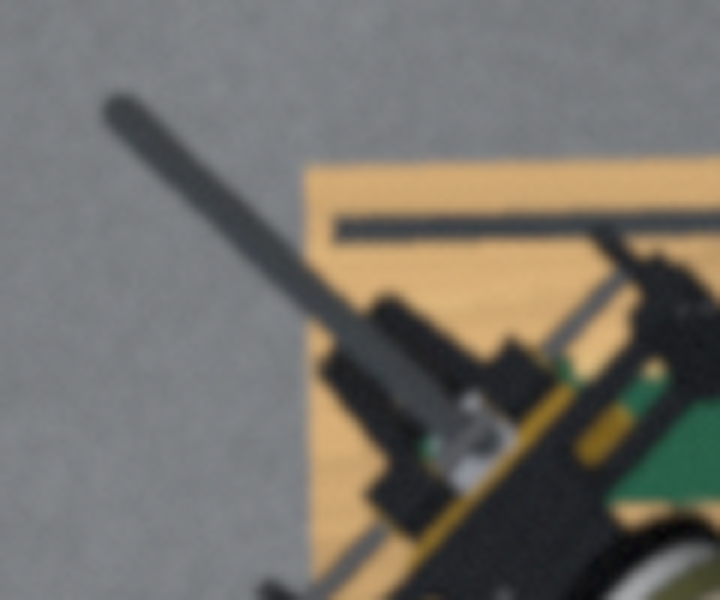

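View pics/s7.png

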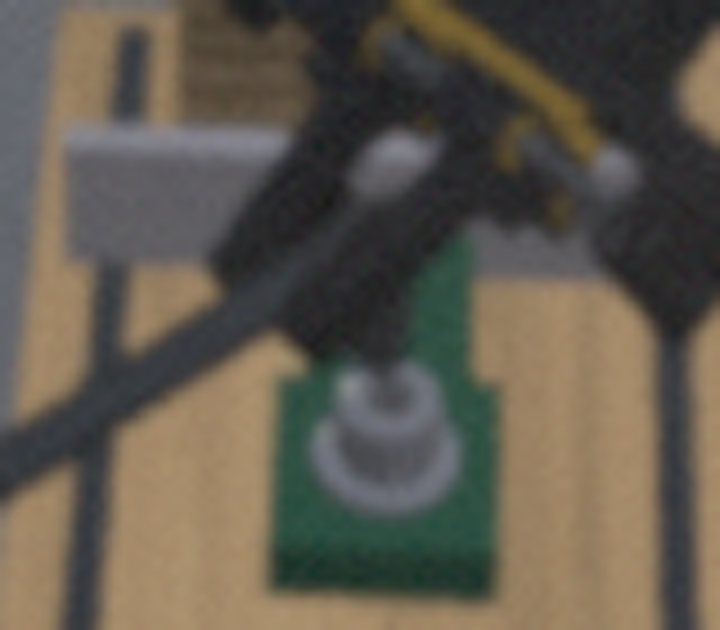

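```bash
python3 -c "
from leg import *
kinfo()
T=cv2.imread('pics/top7.png');S=cv2.imread('pics/side7.png')
Lt,nt,wt=edges(T,'top',(218,201),(250,232));Ls,ns,ws=edges(S,'side',(268,300),(303,277))
print(Lt,nt,wt,Ls,ns,ws)
X,d=line3(Ls,Lt)
if d[0]<0:d=-d
t=(477.6-X[0])/d[0];print('line at x=477.6',X+t*d,'yaw',np.degrees(np.arctan2(d[1],d[0])),'pitch',np.degrees(np.arcsin(d[2])))
p,R,_=st();dd=np.array([np.cos(.838),np.sin(.838),0]);b=p+6*R[:,2]-35*dd;print('pred bend',b,'stip',b-[0,0,60],proj('side',b-[0,0,60]),proj('side',b-[0,0,35]))
crop(S,'pics/s7z.png',305,270,40,32,20)
crop(T,'pics/t7z.png',255,235,40,32,20)
"
```

```text
t 9.05 p [498.013 106.502 143.94 ] w 13.2 F [-0.615  0.466 -2.917] M [-0.637  0.497 -0.035]
q [-0.428  0.478  2.092  1.509  0.976 -0.901]
[  0.731   0.682 236.174 218.578] 25 6.399999999999977 [  0.842  -0.539 284.92  288.475] 18 6.799999999999976
line at x=477.6 [477.6    84.549 138.727] yaw 48.37195911593983 pitch 2.185904901613891
pred bend [478.078  84.352 140.947] stip [478.078  84.352  80.947] [322.398 279.997] [322.685 273.141]
```

View pics/s7z.png

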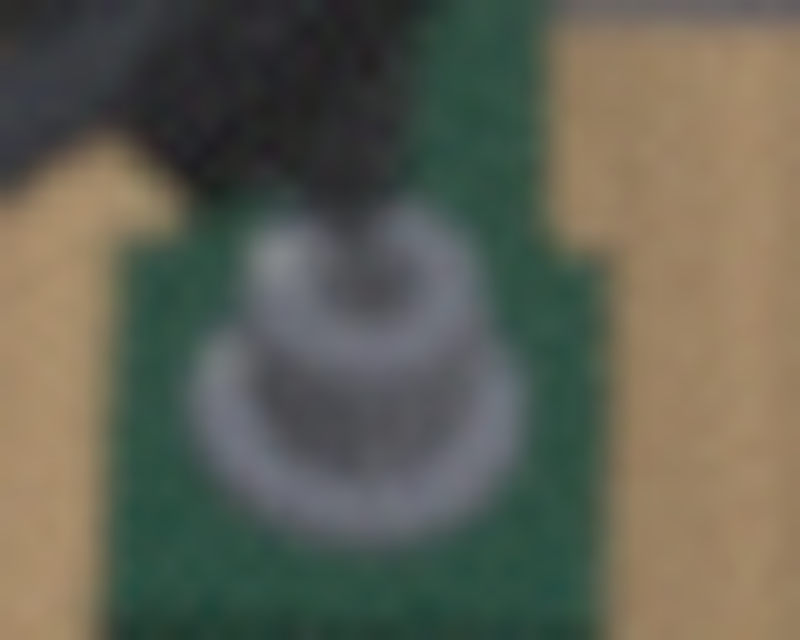

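View pics/t7z.png

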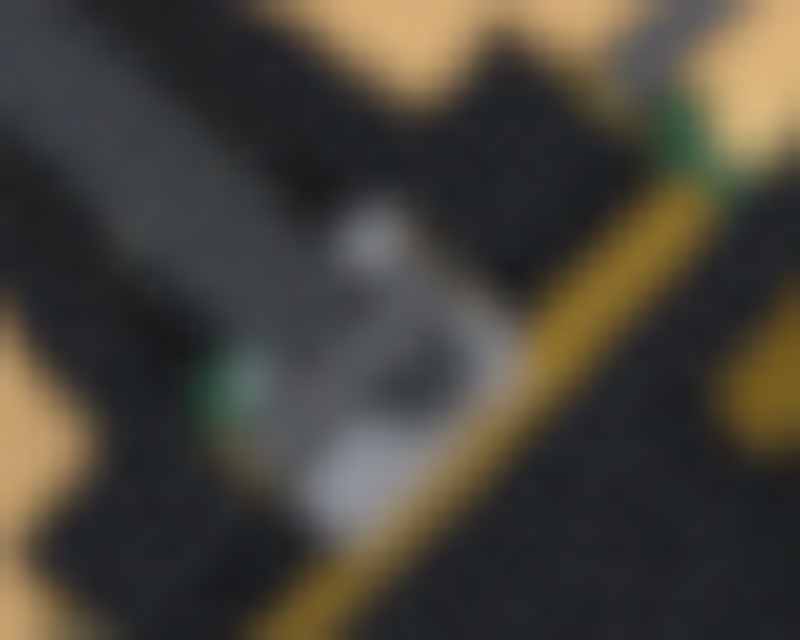

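```bash
python3 -c "
from leg import *
t=onz('side',(322.0,280.5),80.);s=onz('side',(322.75,283.2),61.);print('side: tip',t,'sock',s,'diff',t-s)
print(onz('side',(322.0,280.0),80.))
p,R,_=st();th=np.radians(1.8);a=np.radians(48.2);d=np.array([np.cos(a),np.sin(a),0]);ez=np.array([0,0,1.])
dk=np.cos(th)*d+np.sin(th)*ez; xk=-np.cos(th)*ez+np.sin(th)*d
G=p+6*R[:,2];tip=G-35*dk+60*xk;print('model tip',tip,proj('side',tip))
print('sock proj',proj('side',[477.6,82,61]))
# new orientation
R2=R@Ro.from_rotvec([-th,0,0]).as_matrix()
tipW=np.array([477.6,82,70.]);P=tipW+60*ez+35*d-6*R2[:,2]
goal(P,R2)
"
```

```text
side: tip [478.99030057  85.2928825   80.        ] sock [477.1370388   76.84572044  61.        ] diff [ 1.85326176  8.44716205 19.        ]
[479.11274535  83.58387517  80.        ]
model tip [479.43019495  85.69397065  79.87761872] [321.81328485 280.63693801]
sock proj [322.42665086 284.67620788]
shift [0.011 0.103 0.037] turn [-0.005 -0.     0.   ]
```

```bash
python3 -c "
from leg import *
k=lambda x,y:(270+x/5-.4,210+y/5-.4)
c=np.array([onz('side',k(*p),12) for p in[(82,152),(467,166),(480,543),(43,532)]]);print(c,c.mean(0))
s=lambda x,y:(285+x/6-.4,315+y/6-.4)
c=np.array([onz('side',s(*p),60) for p in[(148,220),(354,255),(328,432),(105,402)]]);print(c,c.mean(0))
for h in (34,):
  c=np.array([onz('side',k(*p),h) for p in[(203,358),(328,358),(326,455),(201,452)]]);print(c,c.mean(0))
j=lambda x,y:(240+x/5-.4,200+y/5-.4)
c=np.array([onz('top',j(*p),34) for p in[(110,201),(252,198),(256,338),(113,341)]]);print(c,c.mean(0))
"
```

```text
[[ 597.57287483 -127.18237203   12.        ]
 [ 373.47288559 -138.13280682   12.        ]
 [ 363.00547603  139.95068489   12.        ]
 [ 582.84379069  154.48424498   12.        ]] [479.22375679   7.27993776  12.        ]
[[492.92762206 286.839013    60.        ]
 [414.72306663 295.03005815  60.        ]
 [420.88208651 370.82279825  60.        ]
 [501.32759402 366.2562266   60.        ]] [457.4650923 329.737024   60.       ]
[[511.52276616  48.26592708  34.        ]
 [445.90875682  41.69667497  34.        ]
 [443.3741299  108.65124752  34.        ]
 [506.83461359 112.93452181  34.        ]] [476.91006662  77.88709285  34.        ]
[[508.39159502 115.77164374  34.        ]
 [511.3714552   50.76223733  34.        ]
 [447.16594277  47.24441816  34.        ]
 [444.28026116 112.5474494   34.        ]] [477.80231354  81.58143716  34.        ]
```

```bash
cat >> h.py <<'E'
ez=np.array([0,0,1.])
def dv(yaw):
    a=np.radians(yaw);return np.array([np.cos(a),np.sin(a),0])
def tipgoal(T,yaw=48.2,e=31.8,L=35):
    # tool pose that puts upright key's short tip at T, tool elevation e
    R2=finR(yaw,e);P=np.array(T)+60*ez+L*dv(yaw)-6*R2[:,2];goal(P,R2)
E
python3 -c "
from h import *
kinfo()
p,R,_=st();print(np.degrees(np.arcsin(-R[2,2])),np.degrees(np.arctan2(R[1,2],R[0,2])))
tipgoal([477.5,81.2,66])
tipgoal([477.5,81.2,75])
"
```

```text
t 9.05 p [498.013 106.502 143.94 ] w 13.2 F [-0.615  0.466 -2.917] M [-0.637  0.497 -0.035]
q [-0.428  0.478  2.092  1.509  0.976 -0.901]
29.92375255708926 48.02021958388784
shift [0.015 0.141 0.051] turn [-0.005 -0.     0.   ]
shift [0.016 0.063 0.006] turn [-0.005 -0.     0.   ]
```

drive_tool([
  [1,0.015,0.06,0.005,-0.005,0,0],
  [1,0.015,0.06,0.005,-0.005,0,0],
  [1,0.015,0.12,0.04,-0.005,0,0],
  [1,0.015,0.14,0.05,-0.005,0,0],
  [1,0.015,0.14,0.05,-0.005,0,0],
  [1,0.015,0.14,0.05,-0.005,0,0],
])

```text
time: 9.65
tcp_pos: [497.2, 103.0, 127.9]
tool_rot: [-2.125, -0.001, -0.732]
wrist_force: [-0.1, -0.3, -3.2]
gripper_width: 13.1
```

```bash
python3 -c "
from leg import *
f=env.grab_frame('top');T=f[:,:,::-1].copy();cv2.imwrite('pics/top8.png',T)
f=env.grab_frame('side');S=f[:,:,::-1].copy();cv2.imwrite('pics/side8.png',S)
kinfo()
Lt,nt,wt=edges(T,'top',(218,201),(250,232));Ls,ns,ws=edges(S,'side',(268,304),(303,281))
print(Lt,nt,wt,Ls,ns,ws)
X,d=line3(Ls,Lt)
if d[0]<0:d=-d
t=(477.6-X[0])/d[0];print('line at x=477.6',X+t*d,'yaw',np.degrees(np.arctan2(d[1],d[0])),'pitch',np.degrees(np.arcsin(d[2])))
tipgoal([477.5,81.2,66])
crop(S,'pics/s8z.png',305,270,40,32,20)
"
```

```text
t 9.75 p [497.185 103.033 128.101] w 13.4 F [-0.273  0.494 -2.564] M [-0.612  0.553 -0.001]
q [-0.428  0.504  2.096  1.506  0.949 -0.923]
[  0.727   0.686 234.258 215.033] 24 6.399999999999977 [  0.827  -0.563 283.242 294.211] 17 6.799999999999976
line at x=477.6 [477.6    81.818 125.225] yaw 48.076201488617954 pitch -0.4921679697974805
shift [-0.001 -0.012 -0.001] turn [-0.    -0.001 -0.   ]
```

View pics/s8z.png

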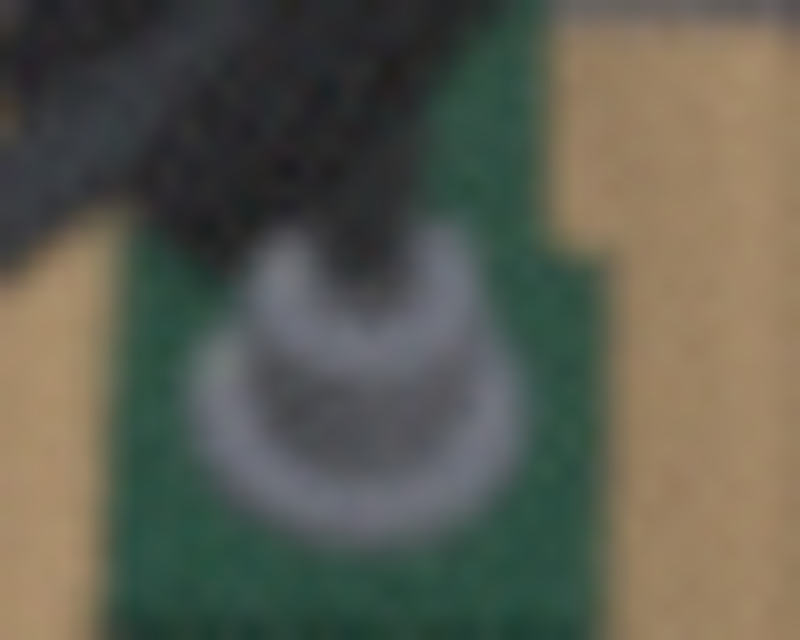

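The key tip sits right over the socket (crop (365,280) vs the hole at (367,278)) and the long-leg line matches the socket laterally. I'll lower gently.

```bash
python3 -c "
from h import *
tipgoal([477.5,81.2,58]);tipgoal([477.5,81.2,50])
p,R,_=st();print('down/mm',R.T@[0,0,-1]/100,'x',R.T@[1,0,0]/100,'y',R.T@[0,1,0]/100,'d',R.T@dv(48)/100)"
```

```text
shift [-0.001  0.056  0.041] turn [-0.0001 -0.0005 -0.0001]
shift [-0.001  0.124  0.083] turn [-0.0001 -0.0005 -0.0001]
down/mm [-1.27983501e-05  8.50171129e-03  5.26504903e-03] x [ 0.00743697 -0.00351168  0.00568855] y [-0.00668516 -0.00392288  0.0063182 ] d [ 8.26267229e-06 -5.26504256e-03  8.50172092e-03]
```

drive_tool([
  [1,0,0.017,0.01,0,0,0],
  [1,0,0.034,0.021,0,0,0],
  [1,0,0.051,0.032,0,0,0],
  [1,0,0.068,0.042,0,0,0],
  [1,0,0.068,0.042,0,0,0],
])

```text
time: 10.25
tcp_pos: [497.0, 103.2, 119.7]
tool_rot: [-2.126, -0.001, -0.732]
wrist_force: [-0.9, 1.4, -3.7]
gripper_width: 13.3
```

```bash
python3 -c "
from h import *
kinfo();tipgoal([477.5,81.2,50])"
```

```text
t 10.25 p [496.966 103.183 119.744] w 13.3 F [-0.903  1.389 -3.746] M [-0.561  0.662  0.097]
q [-0.428  0.526  2.103  1.526  0.947 -0.957]
shift [0.001 0.053 0.039] turn [-0. -0. -0.]
```

drive_tool([
  [1,0,0.017,0.01,0,0,0],
  [1,0,0.034,0.021,0,0,0],
  [1,0,0.051,0.032,0,0,0],
  [1,0,0.051,0.032,0,0,0],
])

```text
time: 10.65
tcp_pos: [497.1, 103.1, 113.7]
tool_rot: [-2.126, -0.001, -0.732]
wrist_force: [-1.3, 1.2, -3.8]
gripper_width: 13.3
```

```bash
python3 -c "
from h import *
kinfo();tipgoal([477.5,81.2,41])
S=env.grab_frame('side')[:,:,::-1].copy();crop(S,'pics/s9.png',290,255,70,55,10)
"
```

```text
t 10.65 p [497.084 103.072 113.725] w 13.3 F [-1.266  1.234 -3.783] M [-0.489  0.685  0.135]
q [-0.428  0.542  2.107  1.541  0.946 -0.983]
shift [-0.     0.078  0.055] turn [ 0. -0. -0.]
```

View pics/s9.png

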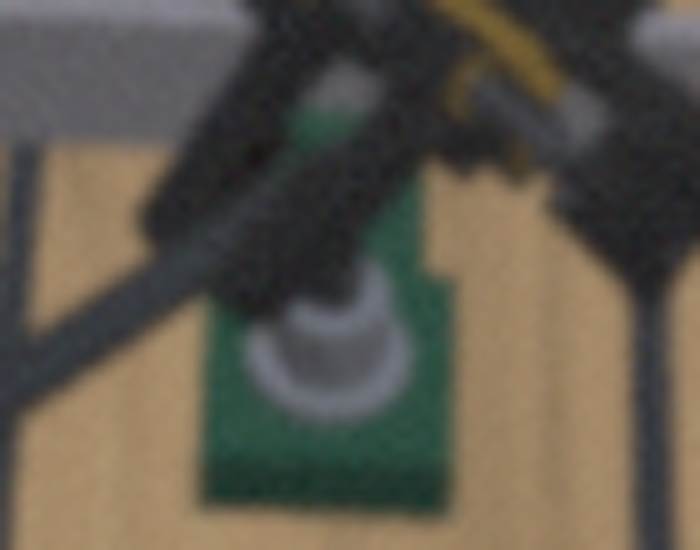

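drive_tool([
  [1,0,0.017,0.01,0,0,0],
  [1,0,0.034,0.021,0,0,0],
  [1,0,0.051,0.032,0,0,0],
  [1,0,0.068,0.042,0,0,0],
  [1,0,0.068,0.042,0,0,0],
])

```text
time: 11.2
tcp_pos: [497.4, 103.2, 106.4]
tool_rot: [-2.124, -0.001, -0.732]
wrist_force: [0.5, 2.7, 2.3]
gripper_width: 13.1
```

```bash
python3 -c "
from h import *
kinfo();tipgoal([477.5,81.2,41])
"
```

```text
t 11.2 p [497.426 103.189 106.355] w 13.1 F [0.464 2.749 2.35 ] M [0.229 0.15  0.225]
q [-0.428  0.563  2.113  1.562  0.947 -1.016]
shift [-0.002  0.017  0.013] turn [-0. -0. -0.]
```

drive_tool([
  [1,0,0.013,0.008,0,0,0],
  [1,0,0.025,0.016,0,0,0],
  [1,0,0.025,0.016,0,0,0],
])

```text
time: 11.5
tcp_pos: [498.2, 103.6, 105.0]
tool_rot: [-2.119, -0.003, -0.731]
wrist_force: [2.0, 6.8, 15.4]
gripper_width: 13.0
```

```bash
python3 -c "
from leg import *
kinfo();tipgoal([477.5,81.2,41])
f=env.grab_frame('top');T=f[:,:,::-1].copy();cv2.imwrite('pics/top10.png',T);crop(T,'pics/t10.png',195,180,120,100,6)
f=env.grab_frame('side');S=f[:,:,::-1].copy();cv2.imwrite('pics/side10.png',S);crop(S,'pics/s10.png',250,240,120,100,6)
Lt,nt,wt=edges(T,'top',(218,201),(250,232));Ls,ns,ws=edges(S,'side',(268,312),(303,289))
X,d=line3(Ls,Lt)
if d[0]<0:d=-d
t=(477.6-X[0])/d[0];print(ns,'line at x=477.6',X+t*d,'yaw',np.degrees(np.arctan2(d[1],d[0])),'pitch',np.degrees(np.arcsin(d[2])))
"
```

```text
t 11.5 p [498.242 103.574 104.996] w 13.0 F [ 1.978  6.825 15.362] M [ 1.497 -0.891  0.327]
q [-0.427  0.569  2.113  1.57   0.95  -1.029]
shift [-0.006  0.01  -0.001] turn [-0.001 -0.001  0.   ]
18 line at x=477.6 [477.6    82.21  103.171] yaw 47.659781304657784 pitch -1.5433450756635256
```

View pics/s10.png

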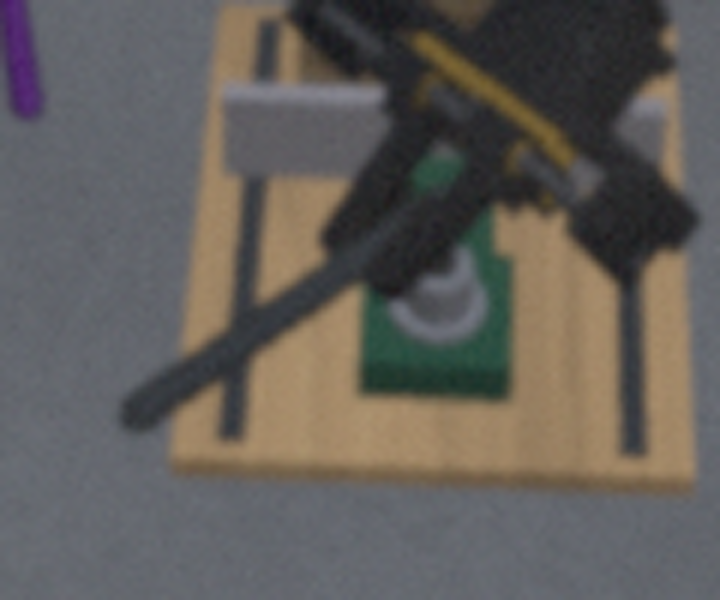

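View pics/t10.png

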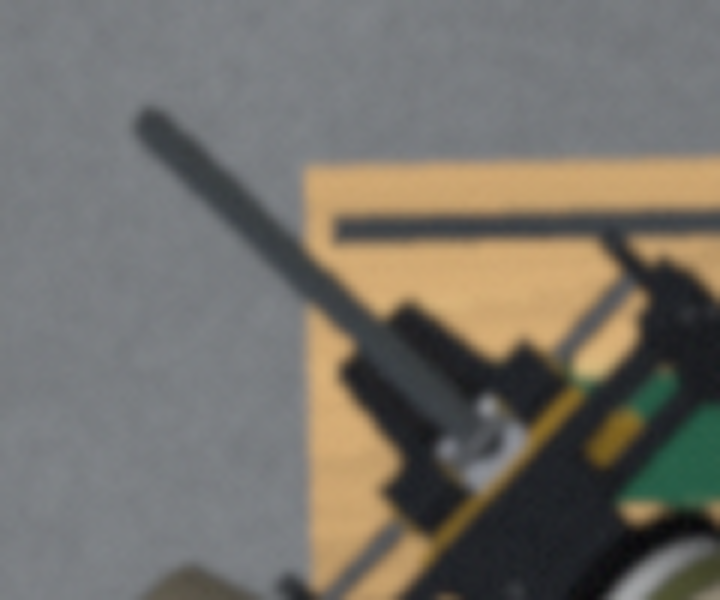

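```bash
python3 -c "
from leg import *
T=cv2.imread('pics/top10.png');T0=cv2.imread('pics/top0.png')
crop(T,'pics/t10z.png',255,235,40,32,20)
crop(T0,'pics/t0z.png',255,235,40,32,20)
d=dv(47.8);b=np.array([477.6,82,101])
for X in (b,b-7*d,b-8*d,[477.6,82,61],[477.6,82,41],b-8*d-[0,0,40]): q=proj('top',X);print((q-[255,235]+.5)*20)
"
```

```text
[394.86242726 361.63954736]
[441.40202407 405.96149325]
[448.05121154 412.29384135]
[415.97430055 373.62759318]
[426.04791425 379.34773657]
[467.51973276 422.71604514]
```

View pics/t10z.png

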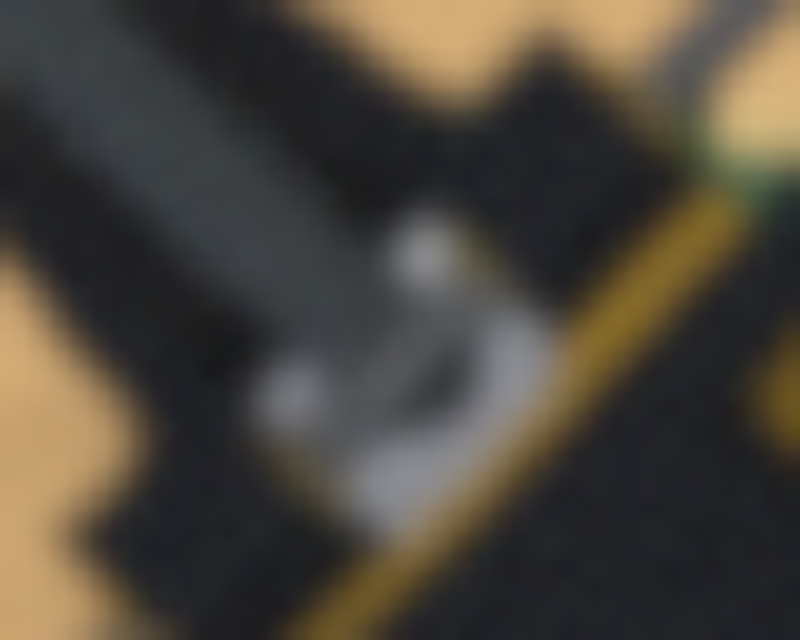

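View pics/t0z.png

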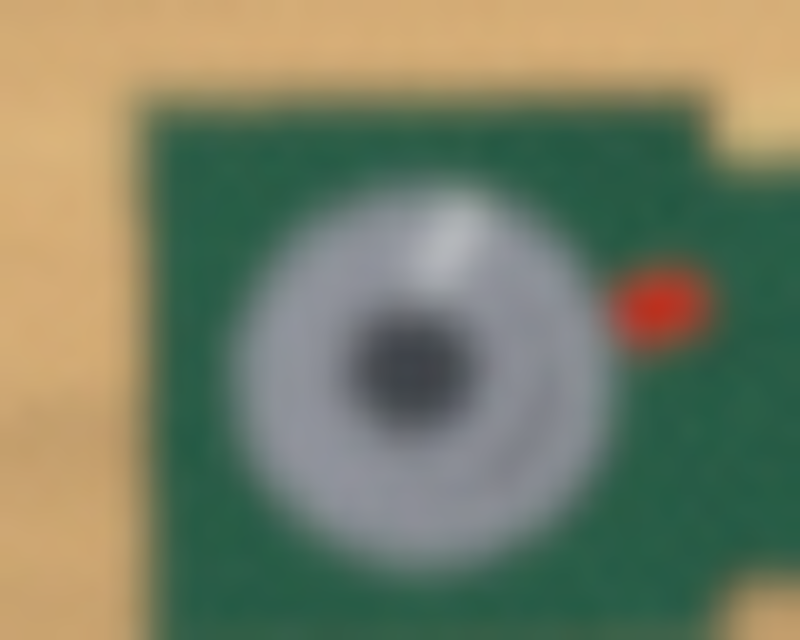

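```bash
python3 -c "
from leg import *
T=cv2.imread('pics/top10.png');S=cv2.imread('pics/side10.png')
crop(T,'pics/t10e.png',205,185,30,25,24)
crop(S,'pics/s10e.png',260,295,30,25,24)
for th in(0,-1.5):
  d=dv(47.8)*np.cos(np.radians(th))+ez*np.sin(np.radians(th));b=np.array([477.6,82,101.])
  print((proj('top',b+170*d)-[205,185]+.5)*24,(proj('side',b+170*d)-[260,295]+.5)*24)
print(proj('top',b+170*d)-proj('top',b+160*d),proj('side',b+170*d)-proj('side',b+160*d))
"
```

```text
[320.57172786 345.18840043] [259.7847897  355.86883164]
[328.70317749 351.82037859] [261.93629317 385.02802814]
[-3.27928894 -3.12573901] [-3.283097    2.29626689]
```

View pics/t10e.png

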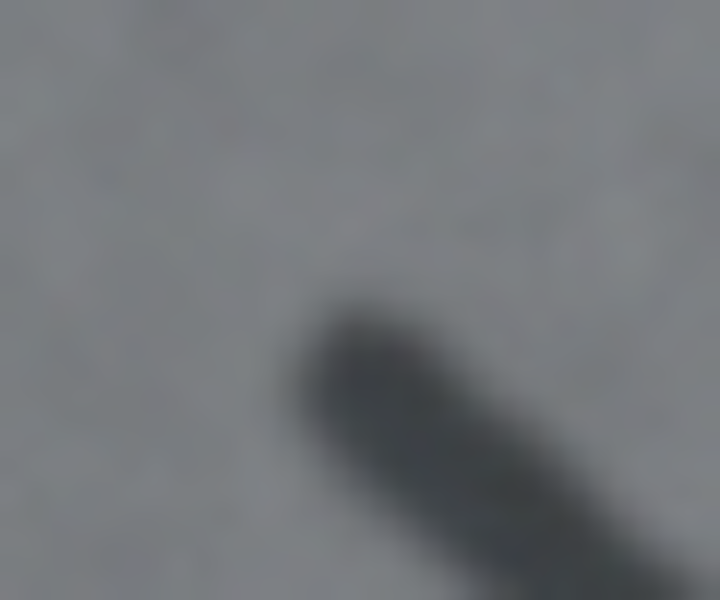

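View pics/s10e.png

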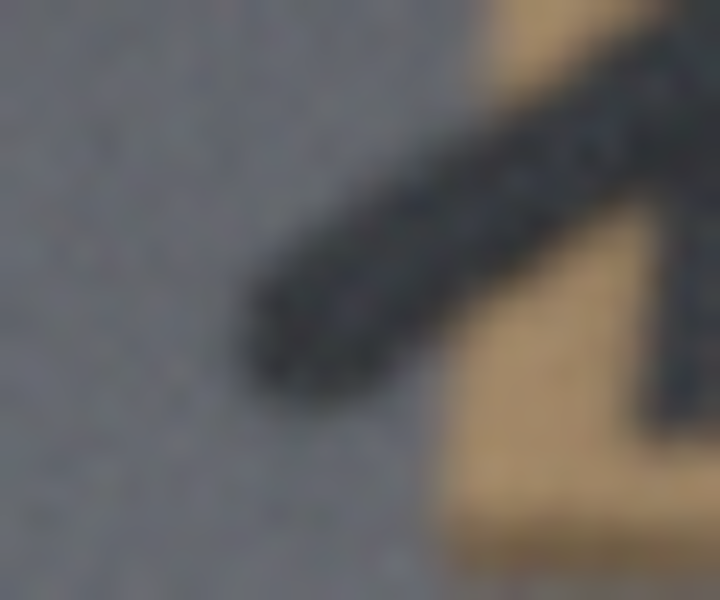

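The long-leg tip sits where a fully inserted key puts it: top crop (325,345) against an expected (321–329,345–352). The tip height of about 42 mm and the 15 N of contact agree. I'll release now.

drive_tool([
  [1,0,-0.015,-0.009,0,0,0],
  [0.55,0,-0.015,-0.009,0,0,0],
  [0.55,0,-0.015,-0.009,0,0,0],
  [0.55,0,-0.015,-0.009,0,0,0],
  [0.55,0,-0.015,-0.009,0,0,0],
  [0.55,0,-0.015,-0.009,0,0,0],
  [0.55,0,-0.015,-0.009,0,0,0],
  [0.55,0,-0.015,-0.009,0,0,0],
])

```text
time: 12.4
tcp_pos: [497.3, 103.1, 104.8]
tool_rot: [-2.125, -0.001, -0.732]
wrist_force: [-0.3, -0.3, 0.4]
gripper_width: 39.4
```

```bash
python3 -c "
from leg import *
kinfo()
f=env.grab_frame('top');T=f[:,:,::-1].copy();cv2.imwrite('pics/top11.png',T);crop(T,'pics/t11.png',195,180,120,100,6)
f=env.grab_frame('side');S=f[:,:,::-1].copy();cv2.imwrite('pics/side11.png',S);crop(S,'pics/s11.png',250,240,120,100,6)
"
```

```text
t 12.4 p [497.258 103.06  104.844] w 39.4 F [-0.327 -0.344  0.436] M [-0.307  0.21  -0.041]
q [-0.428  0.566  2.114  1.564  0.945 -1.021]
```

View pics/s11.png

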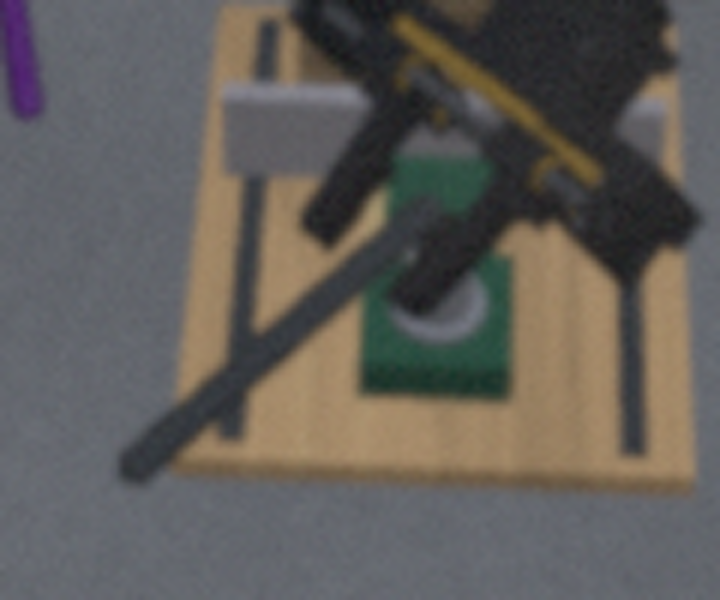

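View pics/t11.png

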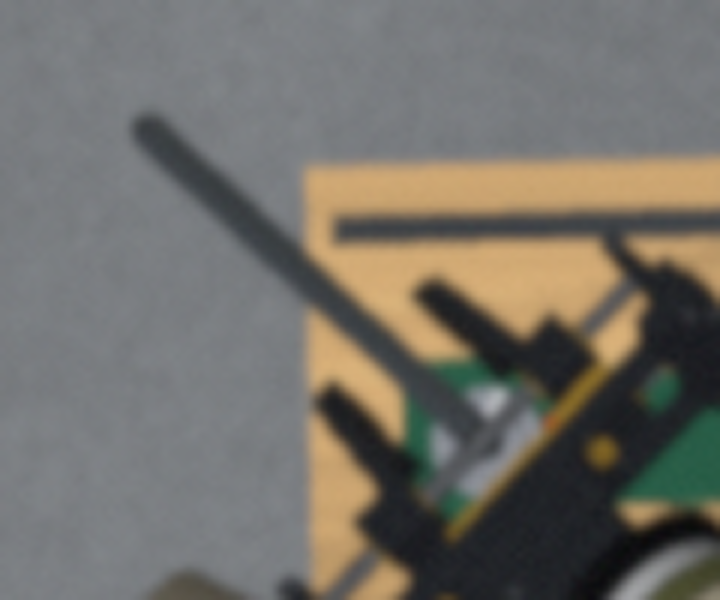

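The key stands in the screw with its long leg drooped, tip at side crop (135,470), and the fingers are clear of it. I'll move straight up and then re-orient over the lever end.

drive_tool([
  [0.55,0,-0.2,-0.12,0,0,0],
  [0.55,0,-0.45,-0.28,0,0,0],
  [0.55,0,-0.85,-0.53,0,0,0],
  [0.55,0,-0.95,-0.59,0,0,0],
  [0.55,0,-0.95,-0.59,0,0,0],
])

```text
time: 13.0
tcp_pos: [497.2, 103.1, 218.5]
tool_rot: [-2.124, -0.006, -0.732]
wrist_force: [0.5, -0.1, 0.2]
gripper_width: 39.8
```

```bash
python3 -c "
from leg import *
kinfo()
f=env.grab_frame('top');T=f[:,:,::-1].copy();cv2.imwrite('pics/top12.png',T);crop(T,'pics/t12.png',195,180,120,100,6)
f=env.grab_frame('side');S=f[:,:,::-1].copy();cv2.imwrite('pics/side12.png',S);crop(S,'pics/s12.png',250,240,120,100,6)
Lt,nt,wt=edges(T,'top',(220,202),(255,237));Ls,ns,ws=edges(S,'side',(274,316),(314,280))
X,d=line3(Ls,Lt)
if d[0]<0:d=-d
t=(477.6-X[0])/d[0];print(ns,'line at x=477.6',X+t*d,'yaw',np.degrees(np.arctan2(d[1],d[0])),'pitch',np.degrees(np.arcsin(d[2])))
def down(yaw):
    d=dv(yaw);return mk([0,0,-1],[d[1],-d[0],0])
goal(np.array([477.6,82,0])+138*dv(47.8)+[0,0,180],down(47.8))
"
```

```text
t 13.0 p [497.177 103.134 218.457] w 39.8 F [ 0.479 -0.108  0.245] M [-0.296  0.257  0.017]
q [-0.428  0.292  1.995  1.297  1.001 -0.554]
17 line at x=477.6 [477.6    81.881 104.805] yaw 48.56223526910118 pitch -10.856916939256255
shift [ 0.005 -0.269  1.12 ] turn [-0.162  0.     0.001]
```

View pics/s12.png

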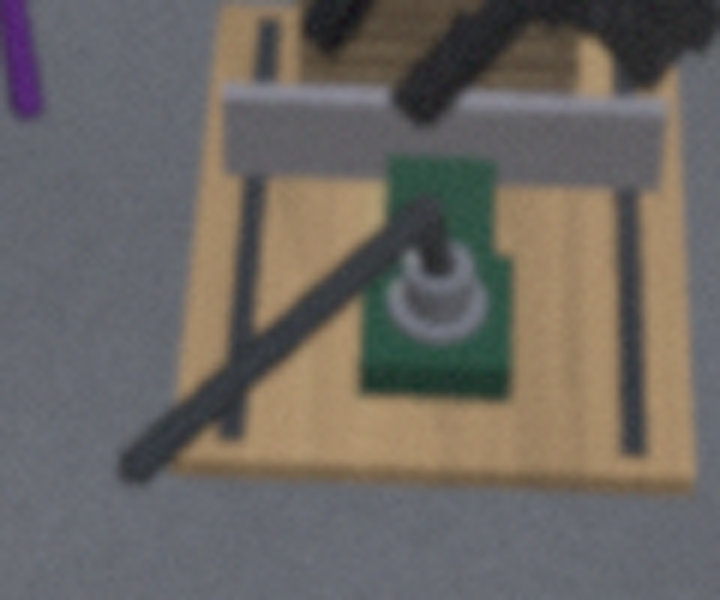

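View pics/t12.png

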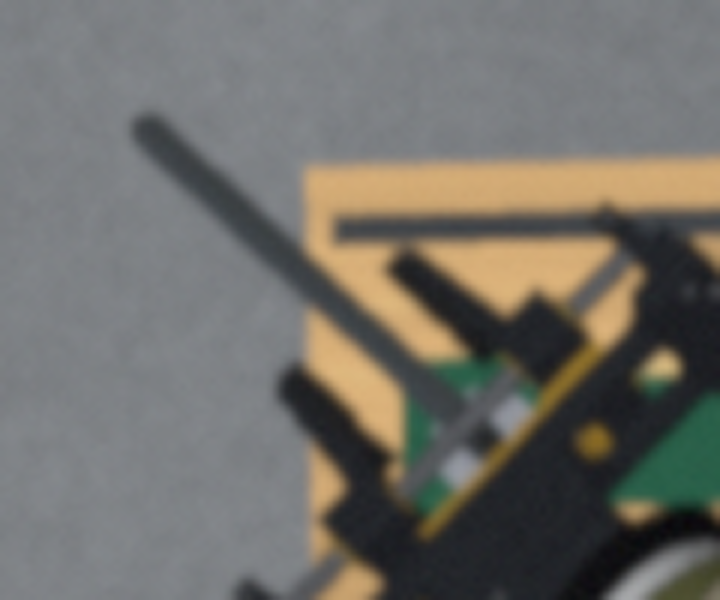

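The key stands drooped about 10° with its short leg visibly in the socket (side crop (435,250)). Next the tool turns to point down over the lever.

drive_tool([
  [0.55,0,-0.05,0.15,-0.023,0,0],
  [0.55,0,-0.1,0.3,-0.046,0,0],
  [0.55,0,-0.15,0.45,-0.069,0,0],
  [0.55,0,-0.19,0.6,-0.092,0,0],
  [0.55,0,-0.22,0.75,-0.115,0,0],
  [0.55,0,-0.25,0.9,-0.138,0,0],
  [0.55,0,-0.27,1,-0.162,0,0],
  [0.55,0,-0.27,1,-0.162,0,0],
])

```text
time: 13.9
tcp_pos: [563.8, 178.6, 184.1]
tool_rot: [3.132, 0.001, -0.729]
wrist_force: [-0.3, -1.2, -0.6]
gripper_width: 39.5
```

```bash
cat >> h.py <<'E'
def down(yaw):
    d=dv(yaw);return mk([0,0,-1],[d[1],-d[0],0])
def lever(yaw,z,L=138,off=0,S=(477.6,82)):
    R2=down(yaw);goal(np.array([*S,0])+L*dv(yaw)+[0,0,z]+off*R2[:,0],R2)
E
python3 -c "
from leg import *
kinfo()
f=env.grab_frame('top');T=f[:,:,::-1].copy();crop(T,'pics/t13.png',170,150,150,120,5)
lever(48.2,100);lever(48.2,83)
"
```

```text
t 13.9 p [563.813 178.557 184.097] w 39.5 F [-0.288 -1.169 -0.624] M [0.027 0.003 0.006]
q [ 0.109  0.521  1.3   -0.005  1.328  0.839]
shift [ 0.003 -0.096  0.839] turn [0.002 0.    0.   ]
shift [ 0.004 -0.098  1.009] turn [0.002 0.    0.   ]
```

View pics/t13.png

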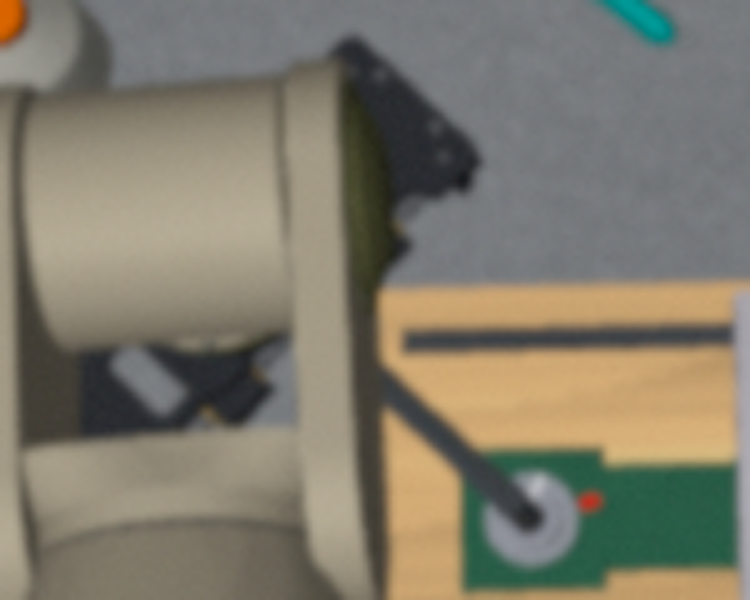

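The lever runs under the gripper toward the white-marked screw at crop (530,515). I'll descend astride it.

drive_tool([
  [0.55,0,-0.1,0.2,0,0,0],
  [0.55,0,-0.1,0.5,0,0,0],
  [0.55,0,-0.1,0.75,0,0,0],
  [0.55,0,-0.1,1,0,0,0],
  [0.55,0,-0.1,1,0,0,0],
])

```text
time: 14.45
tcp_pos: [567.8, 183.5, 82.5]
tool_rot: [3.134, 0.006, -0.732]
wrist_force: [-1.4, 0.7, -0.0]
gripper_width: 39.6
```

```bash
python3 -c "
from leg import *
kinfo()
lever(48.2,83)
f=env.grab_frame('side');S=f[:,:,::-1].copy();crop(S,'pics/s14.png',230,230,140,110,5)
"
```

```text
t 14.45 p [567.777 183.532  82.471] w 39.6 F [-1.427  0.71  -0.047] M [-0.025 -0.029  0.027]
q [ 0.115  0.644  1.402 -0.001  1.105  0.847]
shift [ 0.004 -0.022 -0.005] turn [ 0.001  0.001 -0.   ]
```

View pics/s14.png

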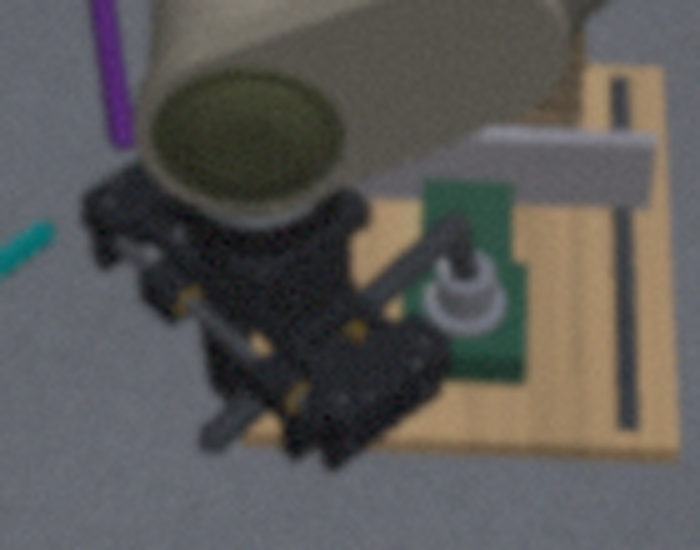

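drive_tool([
  [0.7,0,0,0,0,0,0],
  [0.7,0,0,0,0,0,0],
  [0.7,0,0,0,0,0,0],
  [0.7,0.06,0,0,0.0,0,0.007],
  [0.7,0.12,0.005,0,0,0,0.0139],
  [0.7,0.18,0.012,0,0,0,0.0208],
  [0.7,0.24,0.021,0,0,0,0.0278],
  [0.7,0.24,0.021,0,0,0,0.0278],
])

```text
time: 15.3
tcp_pos: [586.6, 166.9, 87.8]
tool_rot: [-3.142, -0.001, -0.908]
wrist_force: [-2.9, 4.9, 2.7]
gripper_width: 26.5
```

```bash
python3 -c "
from leg import *
kinfo()
lever(38.2,83)
f=env.grab_frame('side');S=f[:,:,::-1].copy();cv2.imwrite('pics/side15.png',S);crop(S,'pics/s15.png',230,230,140,110,5)
"
```

```text
t 15.3 p [586.576 166.946  87.805] w 26.5 F [-2.893  4.865  2.704] M [0.788 0.353 0.05 ]
q [ 0.084  0.652  1.363 -0.001  1.125  0.992]
shift [-0.006  0.002  0.048] turn [-0.    -0.    -0.001]
```

View pics/s15.png

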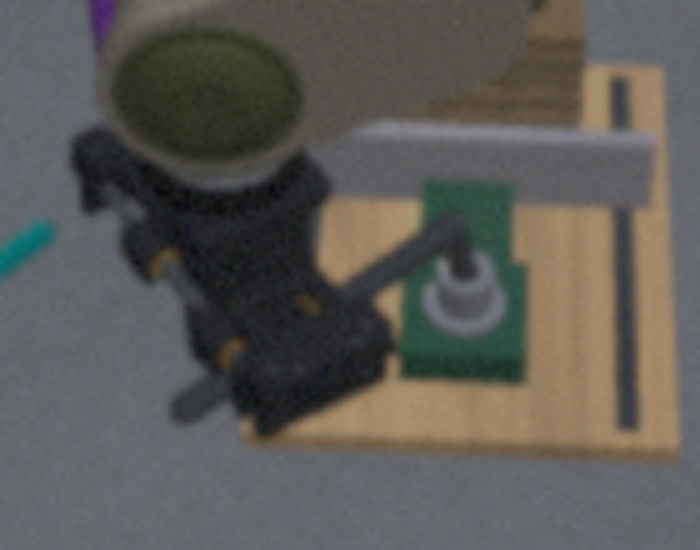

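The lever moves with the finger (5.6 N) and the short leg stays in the socket. I'll sweep on.

drive_tool([
  [0.7,0.06,0.001,0.03,0,0,0.007],
  [0.7,0.119,0.005,0.04,0,0,0.0139],
  [0.7,0.178,0.012,0.04,0,0,0.0208],
  [0.7,0.236,0.021,0.04,0,0,0.0278],
  [0.7,0.294,0.032,0.04,0,0,0.0347],
  [0.7,0.352,0.046,0.04,0,0,0.0417],
  [0.7,0.409,0.063,0.04,0,0,0.0486],
  [0.7,0.465,0.082,0.04,0,0,0.0556],
  [0.7,0.52,0.104,0.04,0,0,0.0625],
  [0.7,0.575,0.127,0.04,0,0,0.0694],
  [0.7,0.628,0.154,0.04,0,0,0.0764],
  [0.7,0.68,0.182,0.04,0,0,0.0833],
])

```text
time: 16.55
tcp_pos: [614.2, 102.8, 84.2]
tool_rot: [-3.14, -0.0, -1.431]
wrist_force: [-1.8, 7.2, 3.6]
gripper_width: 26.2
```

```bash
python3 -c "
from leg import *
kinfo()
lever(8.2,83)
f=env.grab_frame('side');S=f[:,:,::-1].copy();cv2.imwrite('pics/side16.png',S);crop(S,'pics/s16.png',210,210,140,110,5)
f=env.grab_frame('top');S=f[:,:,::-1].copy();cv2.imwrite('pics/top16.png',S);crop(S,'pics/t16.png',200,150,140,120,5)
"
```

```text
t 16.55 p [614.232 102.801  84.24 ] w 26.2 F [-1.812  7.235  3.63 ] M [1.049 0.175 0.065]
q [-0.024  0.675  1.327 -0.     1.138  1.407]
shift [0.011 0.002 0.012] turn [-0.    -0.    -0.001]
```

View pics/s16.png

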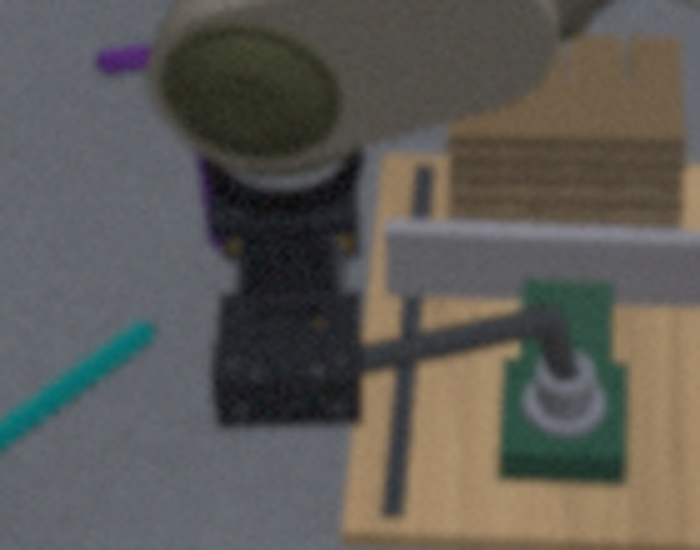

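View pics/t16.png

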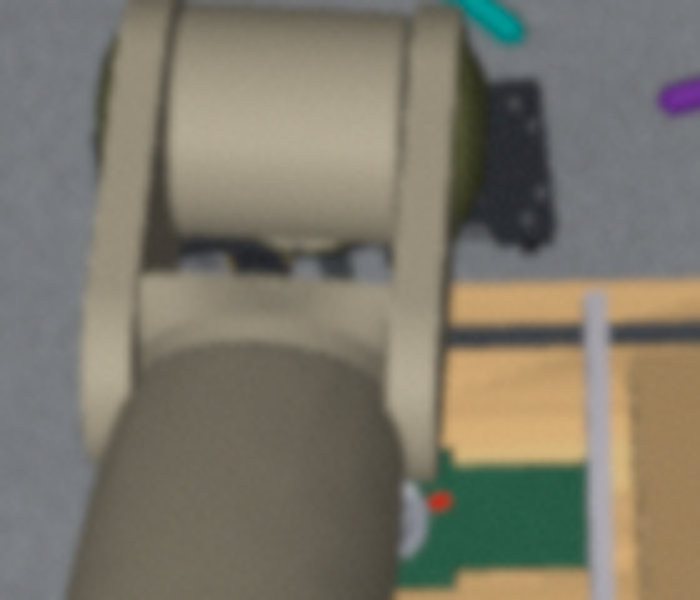

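The screw is following at about 7 N. The bend leans along the lever, as expected with the droop. I'll continue toward the stop.

drive_tool([
  [0.7,0.06,0.001,0,0,0,0.007],
  [0.7,0.119,0.005,0,0,0,0.0139],
  [0.7,0.178,0.012,0,0,0,0.0208],
  [0.7,0.236,0.021,0,0,0,0.0278],
  [0.7,0.294,0.032,0,0,0,0.0347],
  [0.7,0.352,0.046,0,0,0,0.0417],
  [0.7,0.409,0.063,0,0,0,0.0486],
  [0.7,0.465,0.082,0,0,0,0.0556],
  [0.7,0.465,0.082,0,0,0,0.0556],
])

```text
time: 17.55
tcp_pos: [613.0, 55.0, 84.4]
tool_rot: [-3.139, -0.0, -1.779]
wrist_force: [0.9, 5.9, 3.5]
gripper_width: 26.1
```

```bash
python3 -c "
from leg import *
kinfo()
lever(-12,83)
f=env.grab_frame('side');S=f[:,:,::-1].copy();cv2.imwrite('pics/side17.png',S);crop(S,'pics/s17.png',210,200,140,110,5)
f=env.grab_frame('top');S=f[:,:,::-1].copy();cv2.imwrite('pics/top17.png',S);crop(S,'pics/t17.png',230,170,120,100,6)
"
```

```text
t 17.55 p [612.993  55.009  84.376] w 26.1 F [0.891 5.873 3.461] M [ 0.993 -0.179  0.101]
q [-0.102  0.664  1.351 -0.001  1.124  1.677]
shift [0.017 0.001 0.014] turn [-0. -0.  0.]
```

View pics/s17.png

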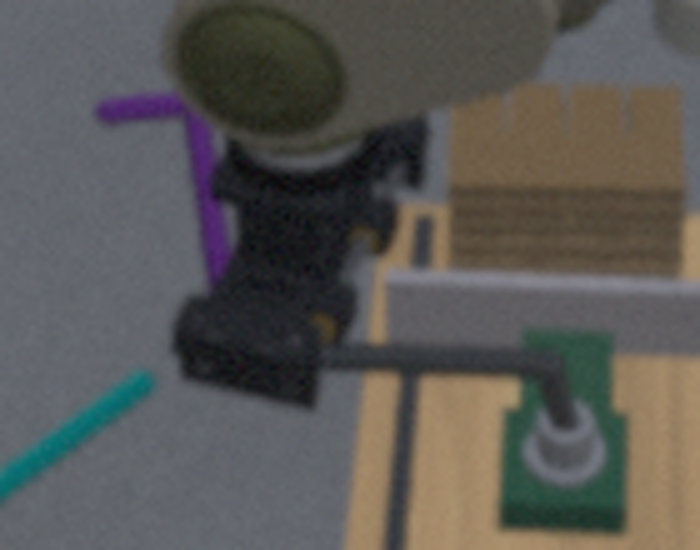

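View pics/t17.png

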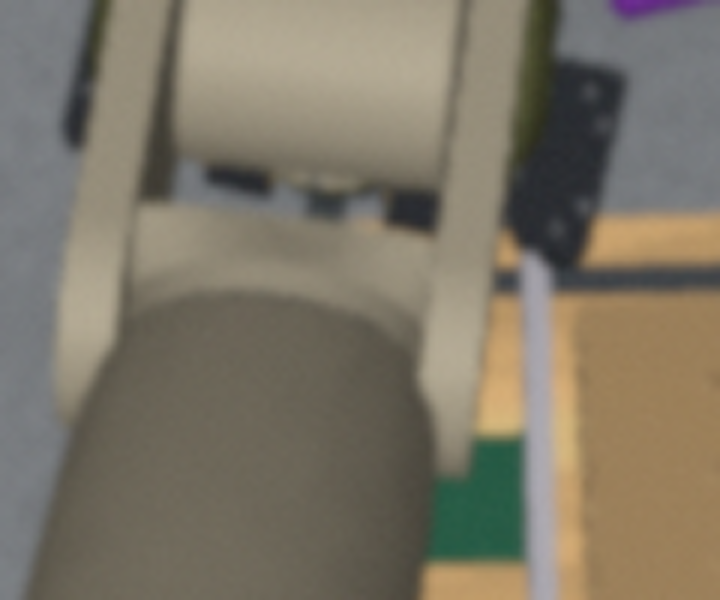

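drive_tool([
  [0.7,0.024,0,0,0,0,0.0028],
  [0.7,0.048,0.001,0,0,0,0.0056],
  [0.7,0.071,0.002,0,0,0,0.0083],
  [0.7,0.095,0.003,0,0,0,0.0111],
  [0.7,0.095,0.003,0,0,0,0.0111],
])

```text
time: 18.15
tcp_pos: [610.8, 46.1, 84.4]
tool_rot: [-3.139, -0.0, -1.848]
wrist_force: [1.5, 6.1, 3.2]
gripper_width: 26.2
```

drive_tool([
  [0.7,0.024,0,0,0,0,0.0028],
  [0.7,0.048,0.001,0,0,0,0.0056],
  [0.7,0.048,0.001,0,0,0,0.0056],
])

```text
time: 18.45
tcp_pos: [609.5, 41.5, 84.4]
tool_rot: [-3.138, -0.0, -1.883]
wrist_force: [2.4, 6.4, 3.7]
gripper_width: 26.9
```

```bash
python3 -c "
from leg import *
kinfo()
lever(-17,83)
"
```

```text
t 18.45 p [609.473  41.503  84.364] w 26.9 F [2.363 6.377 3.711] M [ 1.029 -0.245 -0.007]
q [-0.125  0.657  1.365 -0.001  1.116  1.758]
shift [-0.002 -0.     0.014] turn [-0.001 -0.    -0.003]
```

drive_tool([
  [0.7,0.024,0,0,0,0,0.0028],
  [0.7,0.048,0.001,0,0,0,0.0056],
  [0.7,0.048,0.001,0,0,0,0.0056],
])

```text
time: 18.75
tcp_pos: [607.9, 37.0, 84.4]
tool_rot: [-3.138, 0.0, -1.918]
wrist_force: [2.1, 5.1, 3.8]
gripper_width: 26.7
```

drive_tool([
  [0.7,0.024,0,0,0,0,0.0028],
  [0.7,0.048,0.001,0,0,0,0.0056],
  [0.7,0.048,0.001,0,0,0,0.0056],
])

```text
time: 19.05
tcp_pos: [606.3, 32.4, 84.5]
tool_rot: [-3.138, 0.0, -1.953]
wrist_force: [2.2, 5.8, 3.7]
gripper_width: 26.4
```

drive_tool([
  [0.7,0.024,0,0,0,0,0.0028],
  [0.7,0.048,0.001,0,0,0,0.0056],
  [0.7,0.048,0.001,0,0,0,0.0056],
])

```text
time: 19.35
tcp_pos: [604.5, 28.3, 84.5]
tool_rot: [-3.138, 0.001, -1.989]
wrist_force: [2.6, 7.3, 2.7]
gripper_width: 26.3
```

```bash
python3 -c "
from leg import *
kinfo()
f=env.grab_frame('side');S=f[:,:,::-1].copy();cv2.imwrite('pics/side18.png',S);crop(S,'pics/s18.png',260,240,100,80,8)
"
```

```text
t 19.35 p [604.5    28.254  84.52 ] w 26.3 F [2.594 7.264 2.723] M [ 1.159 -0.416  0.087]
q [-0.149  0.649  1.383 -0.     1.106  1.84 ]
```

View pics/s18.png

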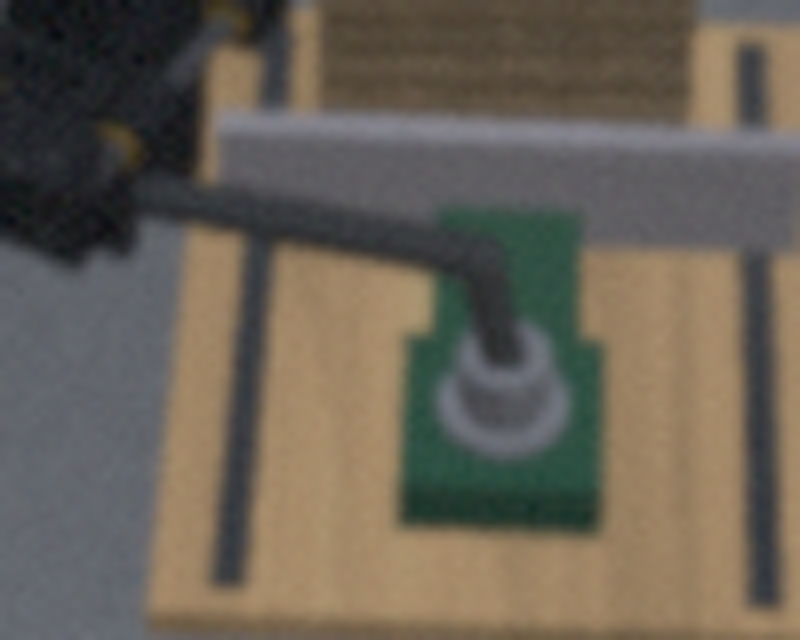

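Still turning at 7 N with no stop yet, and the key is well seated (side crop (500,350)). I'll raise the tool slightly for clearance over the stack and keep pushing in small steps.

drive_tool([
  [0.7,0.024,0,-0.03,0,0,0],
  [0.7,0.048,0.001,-0.05,0,0,0],
  [0.7,0.048,0.001,-0.05,0,0,0],
])

```text
time: 19.7
tcp_pos: [602.3, 24.3, 89.4]
tool_rot: [-3.138, 0.001, -1.988]
wrist_force: [2.9, 9.2, 0.8]
gripper_width: 26.8
```

drive_tool([
  [0.7,0.024,0,0,0,0,0],
  [0.7,0.048,0.001,0,0,0,0],
  [0.7,0.048,0.001,0,0,0,0],
])

```text
time: 20.0
tcp_pos: [600.8, 20.4, 89.4]
tool_rot: [-3.138, 0.002, -1.988]
wrist_force: [5.6, 10.3, 2.5]
gripper_width: 26.5
```

drive_tool([
  [0.7,0.024,0,0,0,0,0],
  [0.7,0.048,0.001,0,0,0,0],
  [0.7,0.048,0.001,0,0,0,0],
])

```text
time: 20.3
tcp_pos: [599.1, 16.5, 89.6]
tool_rot: [-3.137, 0.004, -1.988]
wrist_force: [6.9, 14.5, 1.7]
gripper_width: 26.4
```

```bash
python3 -c "
from leg import *
kinfo()
f=env.grab_frame('side');S=f[:,:,::-1].copy();cv2.imwrite('pics/side19.png',S);crop(S,'pics/s19.png',230,220,130,100,6)
f=env.grab_frame('top');S=f[:,:,::-1].copy();cv2.imwrite('pics/top19.png',S);crop(S,'pics/t19.png',230,170,120,100,6)
"
```

```text
t 20.3 p [599.131  16.519  89.576] w 26.4 F [ 6.871 14.514  1.655] M [ 2.309 -1.163 -0.143]
q [-0.171  0.634  1.398  0.003  1.104  1.816]
```

View pics/s19.png

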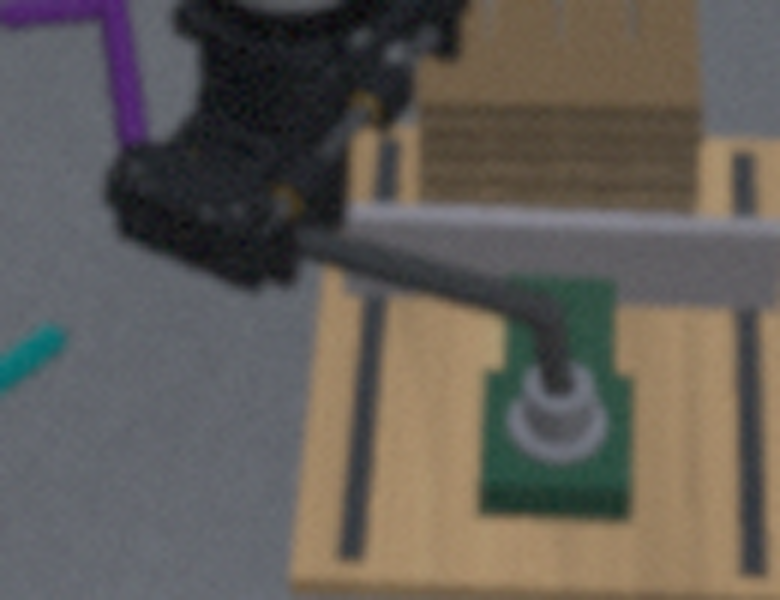

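View pics/t19.png

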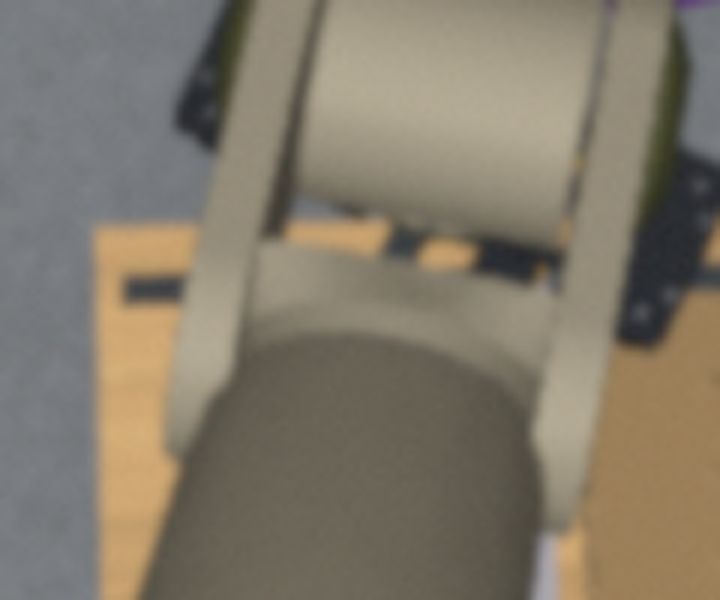

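The force has climbed to 16 N, twice the turning force, so the stop is probably reached. I'll back off, lift clear and check the marks.

drive_tool([
  [0.7,-0.05,0,0,0,0,0],
  [0.7,-0.14,0,0,0,0,0],
  [0.7,-0.14,0,0,0,0,0],
  [0.7,-0.14,0,-0.25,0,0,0],
  [0.7,-0.14,0,-0.6,0,0,0],
  [0.7,-0.14,0,-1,0,0,0],
  [0.7,-0.14,0,-1,0,0,0],
])

```text
time: 21.1
tcp_pos: [605.0, 27.1, 194.0]
tool_rot: [-3.13, 0.0, -1.988]
wrist_force: [0.0, 0.3, 0.2]
gripper_width: 26.4
```

```bash
python3 -c "
from leg import *
kinfo()
f=env.grab_frame('side');S=f[:,:,::-1].copy();cv2.imwrite('pics/side20.png',S);crop(S,'pics/s20.png',230,220,130,100,6)
f=env.grab_frame('top');S=f[:,:,::-1].copy();cv2.imwrite('pics/top20.png',S)
p,R,_=st();print('down->up/mm',R.T@[0,0,1],'world -x,+y',R.T@[1,0,0],R.T@[0,1,0])
"
```

```text
t 21.1 p [604.968  27.078 194.028] w 26.4 F [0.037 0.261 0.207] M [0.081 0.059 0.031]
q [-0.15   0.528  1.256 -0.003  1.347  1.839]
down->up/mm [ 0.002 -0.003 -1.   ] world -x,+y [-0.406 -0.914  0.002] [-0.914  0.406 -0.003]
```

View pics/s20.png

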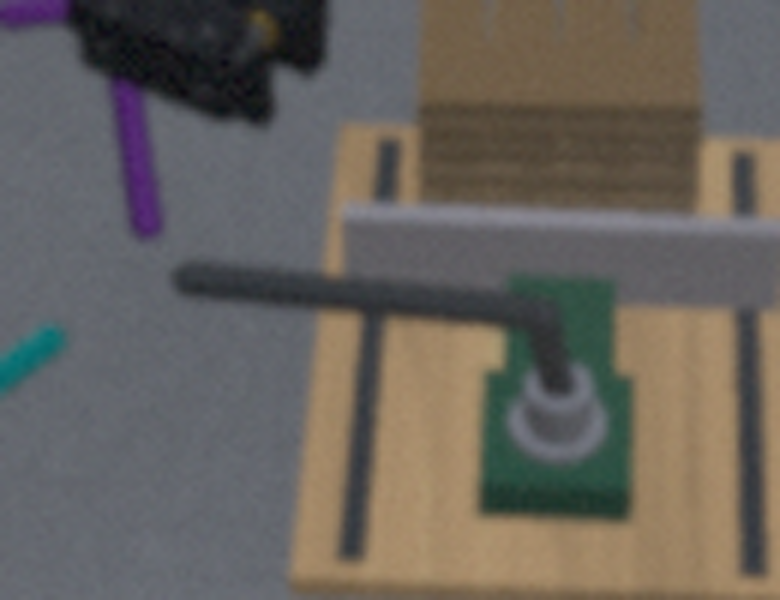

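View pics/top20.png

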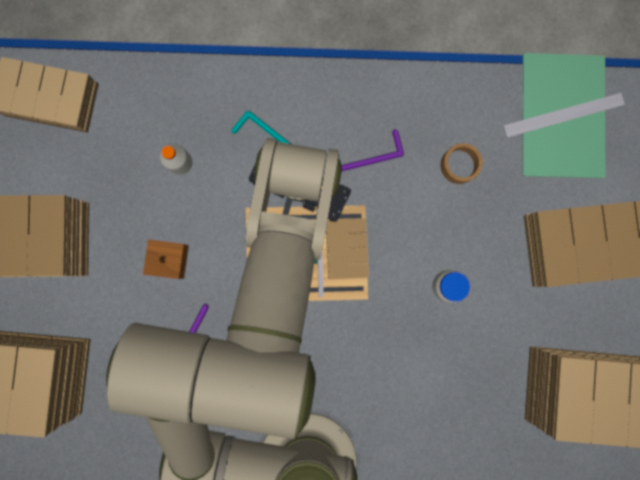

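drive_tool([
  [0.7,-0.35,0.25,0,0,0,0],
  [0.7,-0.75,0.5,0,0,0,0],
  [0.7,-1,0.7,0,0,0,0],
  [0.7,-1,0.7,0,0,0,0],
])

```text
time: 21.6
tcp_pos: [578.2, 150.4, 186.5]
tool_rot: [3.139, -0.003, -1.985]
wrist_force: [-0.6, 0.1, 0.5]
gripper_width: 26.4
```

drive_tool([
  [0.7,-0.4,0.25,0,0,0,0],
  [0.7,-0.6,0.3,0,0,0,0],
  [0.7,-0.6,0.3,0,0,0,0],
])

```text
time: 21.9
tcp_pos: [576.7, 215.4, 186.5]
tool_rot: [3.141, -0.003, -1.987]
wrist_force: [0.0, -0.1, 0.1]
gripper_width: 26.6
```

```bash
python3 -c "
from leg import *
kinfo()
f=env.grab_frame('top');S=f[:,:,::-1].copy();cv2.imwrite('pics/top21.png',S);crop(S,'pics/t21.png',230,170,120,100,6);crop(S,'pics/t21z.png',255,235,40,32,20)
"
```

```text
t 21.9 p [576.71  215.396 186.547] w 26.6 F [ 0.018 -0.075  0.124] M [0.081 0.006 0.002]
q [ 0.166  0.556  1.227 -0.002  1.361  2.154]
```

View pics/t21.png

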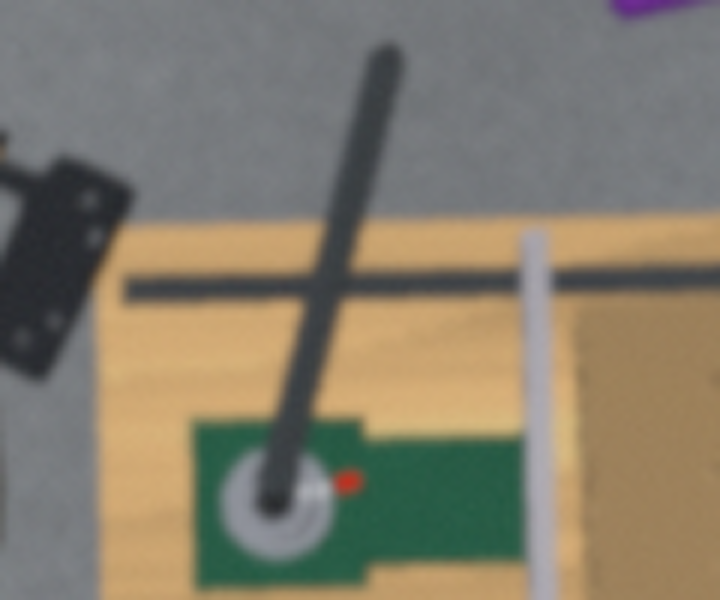

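View pics/t21z.png

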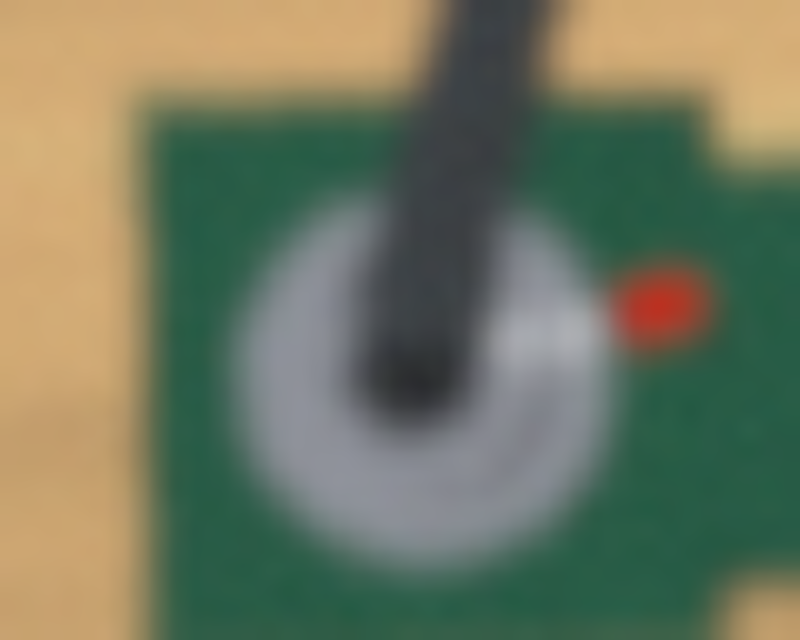

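The white mark (crop (550,335), 18.7° from image right about the flange centre) lines up with the red mark (17.7°), so the screw is at its stop. Next I'll check that the key is seated, how far it tilts, and that the other objects haven't moved.

```bash
python3 -c "
from leg import *
f=env.grab_frame('side');S=f[:,:,::-1].copy();cv2.imwrite('pics/side22.png',S);crop(S,'pics/s22.png',230,210,130,100,6)
T=cv2.imread('pics/top21.png')
Lt,nt,wt=edges(T,'top',(293,182),(280,235));Ls,ns,ws=edges(S,'side',(264,266.5),(310,271.5))
X,d=line3(Ls,Lt)
if d[0]<0:d=-d
t=(477.6-X[0])/d[0];print(nt,ns,'line at x=477.6',X+t*d,'yaw',np.degrees(np.arctan2(d[1],d[0])),'pitch',np.degrees(np.arcsin(d[2])))
# object shifts: compare with first pictures
for n,a in(('top','pics/top21.png'),('side','pics/side22.png')):
  A=cv2.imread(f'pics/{n}0.png');B=cv2.imread(a)
  for nm,X,r in(('stack',(478,-75,116),22),('tub',(None),0)):
    if X is None: continue
    q=proj(n,X).astype(int)
    t=A[q[1]-r:q[1]+r,q[0]-r:q[0]+r];m=cv2.matchTemplate(B[q[1]-r-8:q[1]+r+8,q[0]-r-8:q[0]+r+8],t,5);_,v,_,l=cv2.minMaxLoc(m);print(n,nm,v,np.array(l)-8)
  C={'top':[('bottle',172,158),('tape',462,163),('tub',453,287)],'side':[('bottle',222,358),('tape',263,189),('tub',352,196)]}[n]
  for nm,x,y in C:
    r=20;t=A[y-r:y+r,x-r:x+r];m=cv2.matchTemplate(B[y-r-8:y+r+8,x-r-8:x+r+8],t,5);_,v,_,l=cv2.minMaxLoc(m);print(n,nm,round(v,2),np.array(l)-8)
"
```

```text
23 5 line at x=477.6 [477.6         79.57569904 116.18795835] yaw -12.031941295596543 pitch -14.83684223847012
top stack 0.9909731149673462 [0 0]
top bottle 0.66 [0 0]
top tape 1.0 [0 0]
top tub 1.0 [0 0]
side stack 0.5171761512756348 [0 1]
side bottle 0.99 [0 0]
side tape 0.34 [-6 -2]
side tub 0.11 [8 8]
```

View pics/s22.png

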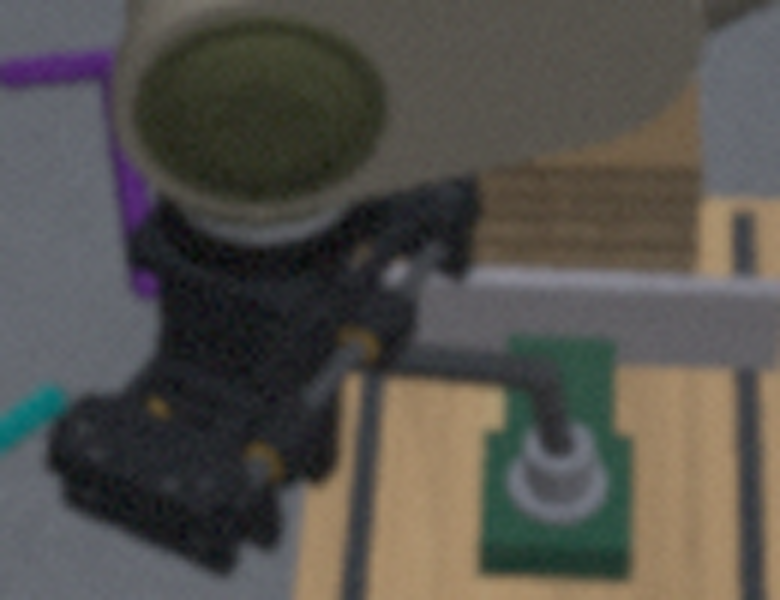

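The gripper hides the leg in this side view, so I'll use the unobstructed one taken after lift-off (side20).

```bash
python3 -c "
from leg import *
S=cv2.imread('pics/side20.png');T=cv2.imread('pics/top21.png')
Lt,nt,wt=edges(T,'top',(293,182),(280,235));Ls,ns,ws=edges(S,'side',(263,266.3),(310,270.6))
X,d=line3(Ls,Lt)
if d[0]<0:d=-d
t=(470-X[0])/d[0];print(nt,ns,ws,'line at x=470',X+t*d,'yaw',np.degrees(np.arctan2(d[1],d[0])),'pitch',np.degrees(np.arcsin(d[2])))
crop(S,'pics/s20z.png',300,255,45,38,17)
yaw=-12
# seated reference: tip at floor, tilt th
for th in(8,10,12,14,17):
  th=np.radians(th);dd=dv(yaw);x=-np.cos(th)*ez-np.sin(th)*dd*1.0;
  k=np.cos(th)*dd-np.sin(th)*ez; b=np.array([477.6,79.5,41])-60*x
  print(np.degrees(th),'bend',b,'side px',(proj('side',b)-[300,255]+.5)*17,'ltip side',proj('side',b+170*k),'ltip top',proj('top',b+170*k+[0,2.5,0]))
"
```

```text
23 25 5.799999999999979 line at x=470 [470.          81.95645596 106.78382392] yaw -12.333288316493183 pitch -10.40294622845035
8.0 bend [485.76791009  77.76385712 100.41608412] side px [344.20735129 306.75363722] ltip side [257.43278265 264.52900911] ltip top [293.48565955 176.12549066]
10.0 bend [487.7912129   77.33379083 100.08846518] side px [330.69725693 305.18985487] ltip side [257.150456   266.09868882] ltip top [293.67526781 176.09441532]
12.000000000000002 bend [489.80209929  76.90636373  99.68885604] side px [317.27137698 303.98427956] ltip side [256.94803488 267.68624003] ltip top [293.84106035 176.15882711]
14.0 bend [491.7981193   76.48209658  99.21774358] side px [303.9472883  303.13794479] ltip side [256.82500643 269.28964936] ltip top [293.98317247 176.31726926]
17.0 bend [494.75896089  75.85275027  98.37828536] side px [284.18996606 302.54301759] ltip side [256.7880018  271.72014173] ltip top [294.15230792 176.72783091]
```

View pics/s20z.png

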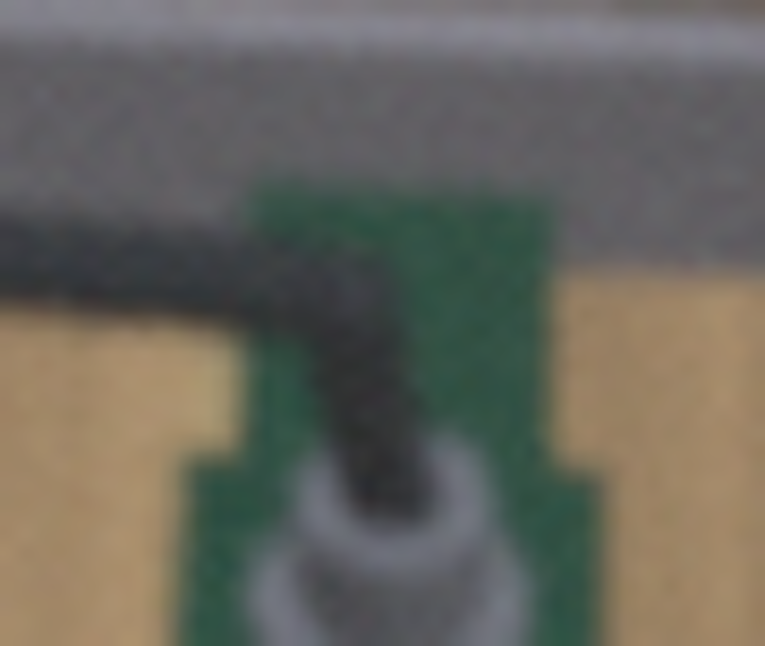

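The key is seated. The bend sits 12.4 px above the socket rim against about 12.8 px expected for fully home, the droop is about 10.4°, and the arm is clear. Handing in.

```bash
python3 -c "
from h import *
kinfo();print(env.job_done())"
```

```text
t 22.0 p [576.945 213.137 186.852] w 26.3 F [-0.313  0.062  0.283] M [ 0.06   0.051 -0.018]
q [ 0.163  0.555  1.228 -0.003  1.361  2.153]
the job is handed in; nothing more can be done
None
```

I tightened the clamp screw to its stop with the steel key, left the key standing in the screw, and handed the job in at 22.0 s. No verdict was reported.

I pulled the key from the block, flipped it and pushed its short leg into the socket until it met the floor. The tip was then about 42 mm above the bench and the upward force rose to 15 N. After letting go, I swept the drooped long leg clockwise with the fingers either side of it. It turned at about 6–7 N, and the force climbed to 16 N at the end.

**Last checks:**
- **Marks:** the white mark is within about 1° of the red one, seen from above.
- **Key:** the long leg points to -12° as expected and droops about 10.4°, under the 17° limit. The bend's height over the socket rim fits a fully seated key to about 1 mm.
- **Robot:** it was clear of everything, with no meaningful wrist force.
- **Other objects:** the stack, tub and tape matched their starting top-view images with no shift, and the bottle did in the side view.

**Checks that failed or disagreed:**
- The two cameras disagreed by about 4–5 mm in y at the jig. I worked from where the key and socket appeared in the same picture instead.
- In the last side view the gripper hid the leg, so the droop comes from an earlier side picture taken after lift-off. The side-view checks of the stack, tape and tub also failed, with poor match scores; the arm hid part of that view. The bottle's top-view match was weak too.

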